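# Load a module through the sprung gate of a test fixture

### The job

Pick up the small, tall cast-aluminium module and set it down, long side along the channel, on the open apron of the test fixture; then push it through the sprung one-way gate and on down the channel until it presses the sprung contact block at the far end more than half-way in, and hold it pressed there for about half a second. The mechanism is delicate: while pushing, never load it with more than 20 N (8 to 10 N is right for the press). Then take the hand out so that the gate swings shut behind the module, leaving the module at rest flat in the channel, and leave the other things on the bench alone.

Things in the scene. Friction and masses are not known exactly. Their poses are not given: they have to be found in the camera images.
- module_center (a point): Centre (half-way up) of the module to load: closed plain cast-aluminium box with a screwed lid, 70 (its x) x 54 (its y) x 36 mm high, lying flat on the bench, about 0.2 to 0.4 kg. Either end may go first. The other aluminium box is larger and flatter.
- chute: Fixed test fixture, aluminium base with grey walls. Origin on the bench under the middle of the gateway; +x is the way in, down the channel. Base plate 6 mm thick, 92 mm wide, x -170 to 233 mm. The channel runs from x 0 to 225 mm, 58 mm wide (y -29 to +29); walls and lips reach 53 mm above the bench; clear height over the base plate 44 mm.
- apron_mid (a point): On the base plate's top, 88 mm before the gateway: middle of the place to set the module. The apron (x -170 to 0 mm) is flat and open at the sides but for two low lead-in guides, top 16 mm above the bench, from x -44 to 0 mm, narrowing from about 90 to 58 mm.
- channel_far (a point): On the base plate's top at the channel's far end. The lips leave a slot 46 mm wide (y -23 to +23) open above the whole channel: shut, upright fingers pass along it from the apron to here; the module cannot drop through it. Before it stands a black stop with the sprung contact block; the block's front face lies 150 to 175 mm beyond the gateway, differing from run to run, to be felt.
- gate_hinge (a point): Middle of the gate's upright hinge axis, 39 mm left (+y) of the gateway's middle, 31 mm above the bench. The flap shuts by itself when the module's rear is 66 mm past the gateway and the hand is out of its way.
- gate (a joint): Sprung one-way gate across the gateway: upright steel flap, 66 mm long, 18 to 44 mm above the bench. 0 = shut across the channel, grows as it swings inward (towards +x), to at most 1.54 rad, lying along the left side; it cannot swing outward. Hinge torque 0.05 N m when shut, 0.1 N m wide open; the module meets about 3 to 6 N as it starts to open it.
- contact (a joint): Sprung contact block on the stop, 34 mm wide, 24 mm high, 12 to 36 mm above the bench. 0 = out, grows as the module presses it in (towards +x), at most 5 mm (0.005). Spring 2.2 N per mm: about 11 N when fully in, then rigid.
- flatbox_center (a point): Centre of another aluminium box that is to be left alone, 90 x 80 x 22 mm high.
- jar: Clear jar with a white cap, 48 mm across and 60 mm high, origin at its underside; to be left alone.
- screwdriver: Screwdriver lying on the bench beyond the fixture, to be left alone.

How it is judged (in metres and radians):
On the way, in this order (a step that is already met when the one before it is completed fails the run):
1. the module is in the gateway and holds the gate open (value of joint gate above 0.6 rad and x of module_center in the frame of chute between -0.04 and 0.08 m and y of module_center in the frame of chute between -0.015 and 0.015 m and z of module_center in the frame of chute below 0.032 m), for 0.1 s.
2. past the gate, the module presses the contact block in by at least 2.5 mm for 0.3 s (value of joint contact above 0.0025 m and x of module_center in the frame of chute above 0.105 m and z of module_center in the frame of chute below 0.032 m), for 0.3 s.
At the end, for the whole second after the job is handed in: The module lies flat (tilt under 0.08 rad) and at rest in the channel with its centre 104 to 160 mm beyond the gateway and within 12 mm of the middle line, the gate shut behind it (under 0.08 rad) (x of module_center in the frame of chute between 0.104 and 0.16 m and y of module_center in the frame of chute between -0.012 and 0.012 m and z of module_center in the frame of chute between 0.018 and 0.03 m and angle between module_center's own z axis and vertical below 0.08 rad and value of joint gate below 0.08 rad and linear speed of module below 0.01 m/s); the robot touches nothing.
It fails at once if once pushed up to the gate (centre less than 55 mm before the gateway) the module loads the fixture (base, walls, gate or contact block) with more than 20 N (contact force between module and chute above 20 N and x of module_center in the frame of chute above -0.055 m and horizontal distance between module_center and chute below 0.2 m and y of module_center in the frame of chute between -0.03 and 0.03 m).
It fails at once if the hand loads the fixture directly with more than 20 N (contact force between the arm and chute above 20 N).
It fails at once if the flat box, jar or screwdriver is moved by more than 20 mm (distance of any of flatbox_center, jar, screwdriver from where it was at the start of the episode above 0.02 m).
It also fails if it takes over 69 s, if anything falls off the work surface, if the arm or the gripper's body presses on something with over 40 N, if the wrist force passes 120 N, or if a joint passes its speed limit or range.

### The arm

A 6-joint arm with a two-finger parallel gripper is mounted at the origin on the work surface. World frame = base frame: x ahead of the robot, y to its left, z up, the work surface at z = 0. Lengths are in m, angles in degrees, forces in N, time in s.
With the tool pointing down it reaches from about 0.35 to 0.875 m from the base axis. Payload 4.2 kg.
Tool frame: the origin (TCP) lies between the finger pads; the fingertips stand 14 mm ahead of it and the grasp point (between the pads) lies 5 mm behind it; x points along the fingers, y is the direction in which the jaws open and shut, and the axes are right-handed (so a half turn about x gives the same grasp; the last joint's range is limited). The gripper opens to 87 mm and grips with 3 to 60 N. Pads are 19 mm wide; open, the fingers measure 117 mm over their backs; the gripper's body (75 mm by 190 mm) begins 51 mm behind the grasp point.
Start: joints at [84.259, 22.042, 0.453, 0, -68.411, -14.817], TCP at [0.219, 0.585, 0.237] pointing down, gripper open.
Joint ranges: [-179.83, 179.83], [-69.29, 118.12], [-61.27, 80.66], [-181.25, 117.63], [-171.15, -9.14], [-177.46, 177.46]. Speed limits (degrees/s): [159.86, 159.86, 180, 180, 180, 180].

### API

Orientations are given as a 3x3 rotation matrix whose columns are the frame's x, y, z axes.
In Python, from station import r, imaging, job gives the robot as it stands. The module is installed in compiled form; this text tells all that it offers.
- The arm moves only by the tool apply_moves, never from a script. Its arguments are lists of equal length, an entry for each row: "xyz": the shift along the tool's x, y, z in m, a list of three; "twist": the turn about the tool's x in degrees; "claw": the opening, from 0 (shut) to 1 (fully open). A call has 1 to 12 rows; each row shifts and turns the pose as measured when the row begins, along the tool's axes as they then stand; what a row does not reach is not made up. A row lasts 1/10 s, in which the tool goes at most 50 mm and 8.59 degrees, less where a joint would pass 70% of its speed; a pose out of reach is approached as far as the arm can. A call is refused whole if a number of a shift passes 0.05 or a number of a turn 8.59, either way. A call with a gripper value outside its range is refused whole. The fingers move at their own pace and stop on an object; the grip force is fixed at half the most. Time passes only in rows, so rows that do not move let the fingers close. It gives the time, the measured TCP pose, the force and the opening at its end, in the units of the state.
- r.sense(): the state, without advancing time (a new reading comes with each control period).
- imaging.capture(name): name is "scene" or "top" or "wrist"; returns a dict with "pixels" (400x640x3 uint8, red, green, blue), "mtx" (3x3 intrinsics, pixels), "view" (4x4, takes a point from world to camera coordinates). Camera axes: x right, y down, z forward; pixel columns grow to the right and rows downward; lengths in m; the calibration is good to about 2 mm. A picture is of the moment at which its call begins. There is no depth.
- job.finish_job(): hands the job in, once; it reports no verdict.
Trained networks look in a picture, given as the dict that the camera call returned (one of the last four; its "shot" number tells which), for a name from the list of things; names that differ only in an ending like _2 or _b are one class to them, and where a whole thing is asked for, a point or a joint stands for the part that bears it (a point fixed in the world has none). Each returns a list of dicts, best first, with "p" (0 to 1); they miss things now and then, are a little off and sometimes report something else, mostly with a low value. They report only what shows in the picture. A call takes as long as a camera call.
- imaging.regions_of(query, picture): "mask" (400x640 bool, what is visible of it) and "centre" ([column, row] in pixels, amid what is visible of it).
The state is a dict: "time_s": time; "joints": joint angles; "joint_velocities": joint speeds; "effort": joint torques, N m; "tcp_pos": TCP position; "ee_rot": TCP orientation; "wrist_force": force on the tool from outside, world axes, zero at the start; "moment": the same for the moment, N m; "gripper_width": opening from 0.0 (shut) to 1.0 (fully open).
Only numpy, scipy, OpenCV 4.12 (cv2) and the standard library are available. Lean on these libraries where they do the work, as an engineer would, in place of code of your own. Each camera call takes 0.05 s, during which the arm holds its last target.

## Working session

There is one attempt and no reset: what is moved stays moved. The work goes in short steps, Python scripts to look and compute and a tool call to move; the robot and the scene stay as the last step left them, time stands still between calls to the robot, and variables do not carry over. Pictures are saved under pics/ and viewed, and the job is handed in when it is done.

Besides the shell and the picture viewer there is one more tool, called by a JSON object that holds its "name" and its "arguments", one argument or row to a line. apply_moves: Moves the arm, as the interface text tells. Its arguments: {"type":"object","properties":{"xyz":{"type":"array","items":{"type":"array","items":{"type":"number"}}},"twist":{"type":"array","items":{"type":"number"}},"claw":{"type":"array","items":{"type":"number"}}},"required":["xyz","twist","claw"]}

```bash
mkdir -p pics
cat > h.py <<'E'
import numpy as np, cv2
from station import r, imaging, job
def ray(c,px):
    K=np.array(c["mtx"]);V=np.array(c["view"])
    d=V[:3,:3].T@np.linalg.inv(K)@np.array([px[0],px[1],1.])
    o=-V[:3,:3].T@V[:3,3]
    return o,d
def atz(c,px,z):
    o,d=ray(c,px); return o+d*(z-o[2])/d[2]
def proj(c,p):
    K=np.array(c["mtx"]);V=np.array(c["view"])
    q=K@(V[:3,:3]@np.array(p)+V[:3,3]); return q[:2]/q[2]
def save(c,n):
    cv2.imwrite("pics/"+n,cv2.cvtColor(c["pixels"],cv2.COLOR_RGB2BGR))
E
python3 - <<'E'
from h import *
s=r.sense(); print({k:np.round(v,3).tolist() for k,v in s.items()})
for n in ["scene","top"]:
    c=imaging.capture(n); save(c,n+"1.png")
    for q in ["module_center","chute","gate","contact","flatbox_center","jar","screwdriver"]:
        for o in imaging.regions_of(q,c)[:2]:
            print(n,q,round(o["p"],2),np.round(o["centre"],1),o["mask"].sum(), np.round(atz(c,o["centre"],0.018),3))
    print(np.round(c["view"],3).tolist())
E
```

```text
{'time_s': 0.0, 'joints': [84.259, 22.09, 0.379, -0.029, -68.411, -14.817], 'joint_velocities': [0.079, 0.01, -0.062, -0.037, 0.019, -0.025], 'effort': [0.001, -39.066, 18.74, 4.22, 0.011, -0.0], 'tcp_pos': [0.219, 0.585, 0.235], 'ee_rot': [[-0.001, -0.351, -0.936], [-0.002, -0.936, 0.351], [-1.0, 0.002, -0.0]], 'wrist_force': [0.698, -0.583, -0.116], 'moment': [-0.001, -0.057, -0.02], 'gripper_width': 0.999}
scene module_center 0.56 [219.6 155.9] 727 [ 0.431 -0.259  0.018]
scene chute 0.79 [333.6 208.1] 6986 [0.56  0.045 0.018]
scene gate 0.58 [308.1 197.7] 9 [ 0.537 -0.018  0.018]
scene contact 0.47 [378.4 200.4] 65 [0.528 0.15  0.018]
scene contact 0.38 [332.6 208.2] 7190 [0.561 0.043 0.018]
scene flatbox_center 0.74 [193.  217.8] 1349 [ 0.62  -0.276  0.018]
scene jar 0.71 [371.3 152.3] 436 [0.379 0.129 0.018]
scene screwdriver 0.7 [252.  302.4] 789 [ 0.804 -0.103  0.018]
[[-0.099, 0.995, 0.005, 0.046], [0.827, 0.085, -0.555, -0.437], [-0.553, -0.051, -0.832, 1.276], [0.0, 0.0, 0.0, 1.0]]
top module_center 0.97 [416.9 268.2] 682 [ 0.426 -0.263  0.018]
top chute 0.93 [299.6 218.1] 5814 [0.557 0.035 0.018]
top gate 0.47 [303.5 214.7] 5530 [0.565 0.025 0.018]
top contact 0.4 [251.  224.3] 92 [0.542 0.159 0.018]
top contact 0.34 [420.2 266.2] 734 [ 0.431 -0.272  0.018]
top flatbox_center 0.58 [421.9 202.6] 1093 [ 0.593 -0.28   0.018]
top jar 0.81 [262.1 285.1] 352 [0.388 0.131 0.018]
top screwdriver 0.77 [352.6 124.4] 428 [ 0.799 -0.105  0.018]
top screwdriver 0.19 [418.5 265.5] 649 [ 0.433 -0.267  0.018]
[[-0.01, -1.0, 0.006, -0.016], [-0.998, 0.01, -0.069, 0.579], [0.069, -0.006, -0.998, 1.047], [0.0, 0.0, 0.0, 1.0]]
```

Run:
```python
import cv2
a=cv2.imread("pics/scene1.png")[110:330,150:470];cv2.imwrite("pics/scene1c.png",cv2.resize(a,None,fx=2.5,fy=2.5,interpolation=cv2.INTER_CUBIC))
a=cv2.imread("pics/top1.png")[100:320,190:470];cv2.imwrite("pics/top1c.png",cv2.resize(a,None,fx=2.7,fy=2.7,interpolation=cv2.INTER_CUBIC))
```

```text
(no output)
```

View pics/scene1c.png

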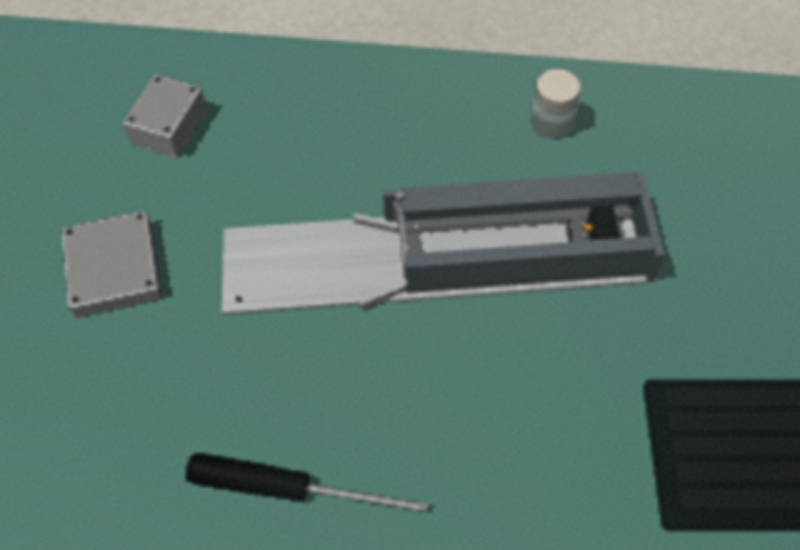

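View pics/top1c.png

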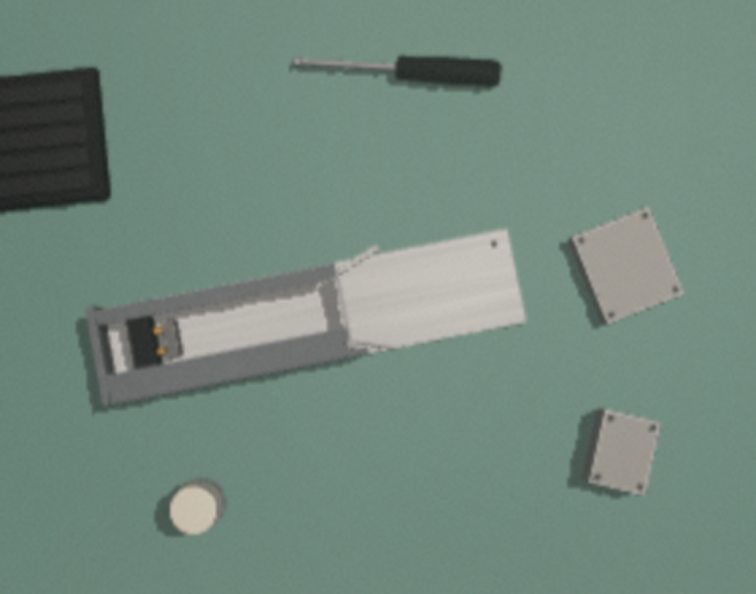

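Both views agree. The module is at about (0.43, -0.26) and the fixture channel runs roughly along world +y. Next I'll measure the corners and edges accurately.

```bash
cat >> h.py <<'E'
from scipy.optimize import least_squares, minimize
def boxpts(x0,x1,y0,y1,z0,z1): return np.array([[x,y,z] for x in(x0,x1) for y in(y0,y1) for z in(z0,z1)],float)
def sil(c,boxes,p,S=4,zoff=0):
    x,y,th=p; m=np.zeros((400*S,640*S),np.uint8)
    R=np.array([[np.cos(th),-np.sin(th),0],[np.sin(th),np.cos(th),0],[0,0,1]])
    for b in boxes:
        q=np.array([proj(c,R@v+[x,y,zoff]) for v in b])*S+ (S-1)/2
        cv2.fillConvexPoly(m,cv2.convexHull(np.round(q).astype(np.int32)),1)
    return m
def fit(views,boxes,p0,S=4,zoff=0):
    ms=[(c,cv2.resize(m.astype(np.float32),None,fx=S,fy=S,interpolation=cv2.INTER_LINEAR)) for c,m in views]
    def cost(u):
        p=[p0[0]+u[0]*.01,p0[1]+u[1]*.01,p0[2]+u[2]*.1]
        return sum(np.abs(sil(c,boxes,p,S,zoff)-m).sum()/m.sum() for c,m in ms)
    best=min((minimize(cost,s,method="Nelder-Mead",options=dict(initial_simplex=np.array(s)+np.vstack([np.zeros(3),np.eye(3)*d]),xatol=.005,fatol=1e-4)) for s in([0,0,0],[.5,-.5,.3],[-.5,.5,-.3]) for d in(1,-1)),key=lambda q:q.fun)
    u=best.x; return [p0[0]+u[0]*.01,p0[1]+u[1]*.01,p0[2]+u[2]*.1],best.fun
MOD=[boxpts(-.035,.035,-.027,.027,0,.036)]
FLAT=[boxpts(-.045,.045,-.04,.04,0,.022)]
CH=[boxpts(-.17,.233,-.046,.046,0,.006),boxpts(0,.225,-.039,.039,0,.053)]
E
python3 - <<'E'
from h import *
cs={n:imaging.capture(n) for n in ["scene","top"]}
for q,B,p0 in [("module_center",MOD,(.43,-.26,1.2)),("module_center",MOD,(.43,-.26,1.7)),("module_center",MOD,(.43,-.26,-.2)),("chute",CH,(.555,-.01,1.7)),("flatbox_center",FLAT,(.6,-.28,.3))]:
    v={n:(c,imaging.regions_of(q,c)[0]["mask"]) for n,c in cs.items()}
    for vs in (["top"],["scene"],["top","scene"]):
        p,f=fit([v[k] for k in vs],B,p0); print(q,vs,np.round(p,4),np.degrees(p[2]).round(2),round(f,3))
    if q=="chute":
        for n,(c,m) in v.items():
            im=cv2.cvtColor(c["pixels"],cv2.COLOR_RGB2BGR); im=cv2.resize(im,None,fx=4,fy=4,interpolation=cv2.INTER_CUBIC)
            for Bx in CH:
                cn,_=cv2.findContours(sil(c,[Bx],p),cv2.RETR_EXTERNAL,cv2.CHAIN_APPROX_NONE); cv2.drawContours(im,cn,-1,(0,0,255),1)
            cx,cy=(300,215) if n=="top" else (333,208)
            cv2.imwrite(f"pics/fit_{n}.png",im[4*cy-280:4*cy+280,4*cx-390:4*cx+390])
E
```

```text
module_center ['top'] [ 0.4298 -0.2689  0.8961] 51.34 0.346
module_center ['scene'] [ 0.4323 -0.268   1.7675] 101.27 0.282
module_center ['top', 'scene'] [ 0.4306 -0.2694  1.7502] 100.28 0.642
module_center ['top'] [ 0.43   -0.269   1.7058] 97.73 0.356
module_center ['scene'] [ 0.4322 -0.2679  1.7648] 101.11 0.281
module_center ['top', 'scene'] [ 0.4304 -0.2687  1.7529] 100.44 0.641
module_center ['top'] [ 0.4294 -0.2692 -0.2628] -15.06 0.056
module_center ['scene'] [ 0.4323 -0.2681 -0.2023] -11.59 0.131
module_center ['top', 'scene'] [ 0.43   -0.269  -0.2516] -14.42 0.205
chute ['top'] [ 0.5654 -0.0042  1.7545] 100.52 0.046
chute ['scene'] [ 0.5672 -0.0057  1.7653] 101.14 0.063
chute ['top', 'scene'] [ 0.5659 -0.005   1.7573] 100.69 0.112
flatbox_center ['top'] [ 0.6047 -0.2796  0.3564] 20.42 0.049
flatbox_center ['scene'] [ 0.6076 -0.2797  0.389 ] 22.29 0.077
flatbox_center ['top', 'scene'] [ 0.6057 -0.2796  0.3742] 21.44 0.145
```

View pics/fit_top.png

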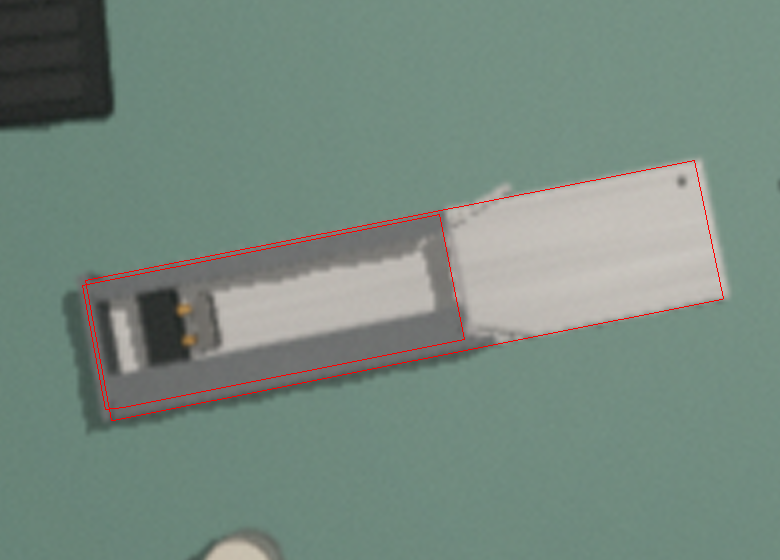

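View pics/fit_scene.png

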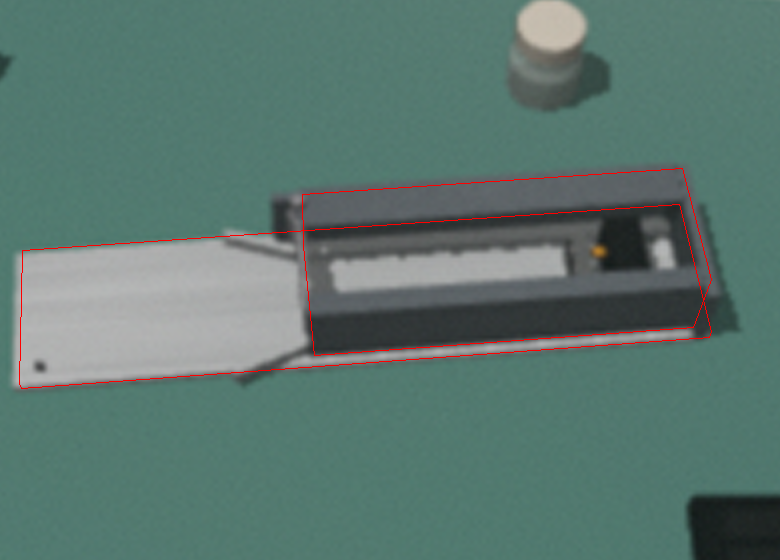

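The chute fit is good to about 1–2 mm: origin (0.566, -0.005), yaw 100.7°. The module is at (0.430, -0.269) with its long axis at -14.4°. Next step is moving towards the module.

```bash
cat >> h.py <<'E'
def plan(x,y,z,yaw=None,n=None,step=.04):
    s=r.sense(); p=np.array(s["tcp_pos"]);R=np.array(s["ee_rot"]); ph=np.degrees(np.arctan2(R[1,1],R[0,1]))
    dw=np.array([x,y,z])-p; d=R.T@dw
    t=0 if yaw is None else -((yaw-ph+180)%360-180)
    print("t",round(s["time_s"],2),"tcp",np.round(p,4),"yaw_y",round(ph,2),"tiltz",np.round(R[2],4),"F",np.round(s["wrist_force"],2),"w",round(s["gripper_width"],3),"j6",round(s["joints"][5],1))
    print(" total tool shift",np.round(d,4),"twist",round(t,2),"rows",round(np.linalg.norm(d)/step,1))
C0=np.array([.5659,-.005]);CY=np.radians(100.7)
def ch2w(x,y=0): return C0+np.array([[np.cos(CY),-np.sin(CY)],[np.sin(CY),np.cos(CY)]])@[x,y]
def w2ch(p): return np.array([[np.cos(CY),np.sin(CY)],[-np.sin(CY),np.cos(CY)]])@(np.array(p)[:2]-C0)
E
python3 - <<'E'
from h import *
plan(.48,.1,.2,-104.4)
E
```

```text
t 1.4 tcp [0.2194 0.5852 0.2365] yaw_y -110.56 tiltz [-1.e+00  1.e-04 -0.e+00] F [-0.13 -1.08 -0.35] w 1.0 j6 -14.8
 total tool shift [ 0.0366  0.3628 -0.4143] twist -6.16 rows 13.8
```

{"name": "apply_moves", "arguments": {
  "xyz": [
    [0.003, 0.03, -0.034],
    [0.003, 0.03, -0.034],
    [0.003, 0.03, -0.034],
    [0.003, 0.03, -0.034],
    [0.003, 0.03, -0.034],
    [0.003, 0.03, -0.034],
    [0.003, 0.03, -0.034],
    [0.003, 0.03, -0.034],
    [0.003, 0.03, -0.034],
    [0.003, 0.03, -0.034],
    [0.003, 0.03, -0.034],
    [0.003, 0.03, -0.034]
  ],
  "twist": [0, 0, 0, 0, 0, 0, 0, 0, 0, 0, 0, 0],
  "claw": [1, 1, 1, 1, 1, 1, 1, 1, 1, 1, 1, 1]
}}

```text
time_s: 2.6
tcp_pos: [0.4839, 0.0939, 0.2006]
ee_rot: [[0.008, -0.339, -0.941], [0.007, -0.941, 0.339], [-1.0, -0.009, -0.005]]
wrist_force: [0.8, 0.6, 0.7]
gripper_width: 1.001
```

Run:
```python
from h import *
plan(.43,-.269,.16,-104.4)
```

```text
t 2.6 tcp [0.4839 0.0939 0.2006] yaw_y -109.8 tiltz [-0.9999 -0.0091 -0.0048] F [0.76 0.6  0.74] w 1.001 j6 40.5
 total tool shift [ 0.0376  0.36   -0.072 ] twist -5.4 rows 9.2
```

{"name": "apply_moves", "arguments": {
  "xyz": [
    [0.004, 0.04, -0.008],
    [0.004, 0.04, -0.008],
    [0.004, 0.04, -0.008],
    [0.004, 0.04, -0.008],
    [0.004, 0.04, -0.008],
    [0.004, 0.04, -0.008],
    [0.004, 0.04, -0.008],
    [0.004, 0.04, -0.008],
    [0.004, 0.038, -0.008],
    [0, 0, 0],
    [0, 0, 0]
  ],
  "twist": [0, 0, 0, 0, 0, 0, 0, 0, 0, -5, 0],
  "claw": [1, 1, 1, 1, 1, 1, 1, 1, 1, 1, 1]
}}

```text
time_s: 3.7
tcp_pos: [0.4302, -0.2869, 0.1619]
ee_rot: [[0.016, -0.26, -0.965], [0.006, -0.965, 0.26], [-1.0, -0.009, -0.014]]
wrist_force: [-0.2, -0.1, 0.5]
gripper_width: 1.003
```

Run:
```python
from h import *
plan(.43,-.269,.16,-104.4)
c=imaging.capture("wrist"); save(c,"w1.png")
q=imaging.regions_of("module_center",c)
for o in q[:2]: print(o["p"],o["centre"],o["mask"].sum())
for y0 in (-.2516,):
    p,f=fit([(c,q[0]["mask"])],MOD,(.43,-.269,y0),S=2); print(np.round(p,4),np.degrees(p[2]),f)
print(np.round(-c["view"][:3,:3].T@c["view"][:3,3],3))
```

```text
t 3.7 tcp [ 0.4302 -0.2869  0.1619] yaw_y -105.09 tiltz [-0.9999 -0.0094 -0.0135] F [-0.21 -0.11  0.47] w 1.003 j6 91.3
 total tool shift [ 0.002  -0.0172  0.0049] twist -0.69 rows 0.4
0.67 [308.8, 197.4] 4129
[ 0.4285 -0.2699 -0.2394] -13.716738908805963 0.03629056736826897
[ 0.493 -0.307  0.311]
```

View pics/w1.png

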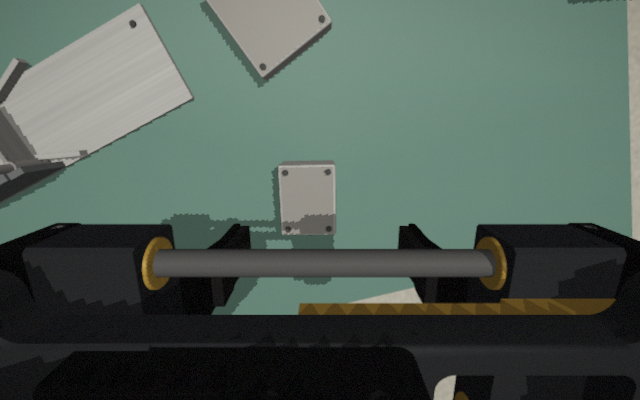

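{"name": "apply_moves", "arguments": {
  "xyz": [
    [0.0, -0.008, 0.002],
    [0.0, -0.008, 0.002],
    [0.02, 0, 0],
    [0.02, 0, 0],
    [0, 0, 0]
  ],
  "twist": [-1, 0, 0, 0, 0],
  "claw": [1, 1, 1, 1, 1]
}}

```text
time_s: 4.3
tcp_pos: [0.4333, -0.2631, 0.1233]
ee_rot: [[0.02, -0.238, -0.971], [0.005, -0.971, 0.238], [-1.0, -0.009, -0.019]]
wrist_force: [0.2, 0.1, 0.4]
gripper_width: 1.0
```

Run:
```python
from h import *
plan(.429,-.2695,.022,-104)
```

```text
t 4.3 tcp [ 0.4333 -0.2631  0.1233] yaw_y -103.74 tiltz [-0.9998 -0.0095 -0.0185] F [0.19 0.11 0.44] w 1.0 j6 90.0
 total tool shift [0.1012 0.0082 0.0045] twist 0.26 rows 2.5
```

{"name": "apply_moves", "arguments": {
  "xyz": [
    [0.0, 0.004, 0.002],
    [0, 0, 0],
    [0, 0, 0],
    [0, 0, 0],
    [0, 0, 0],
    [0, 0, 0]
  ],
  "twist": [0, 0, 0, 0, 0, 0],
  "claw": [1, 1, 1, 1, 1, 1]
}}

```text
time_s: 4.9
tcp_pos: [0.4326, -0.2657, 0.1273]
ee_rot: [[0.026, -0.235, -0.972], [0.002, -0.972, 0.235], [-1.0, -0.009, -0.025]]
wrist_force: [0.0, -0.6, 0.1]
gripper_width: 0.997
```

Run:
```python
from h import *
plan(.429,-.2695,.022,-104); print(np.round(r.sense()["ee_rot"],4).tolist())
```

```text
t 4.9 tcp [ 0.4326 -0.2657  0.1273] yaw_y -103.57 tiltz [-0.9996 -0.0086 -0.0251] F [ 0.04 -0.61  0.15] w 0.997 j6 90.4
 total tool shift [0.1051 0.0054 0.0052] twist 0.43 rows 2.6
[[0.0264, -0.2347, -0.9717], [0.0025, -0.972, 0.2348], [-0.9996, -0.0086, -0.0251]]
```

{"name": "apply_moves", "arguments": {
  "xyz": [
    [0.028, 0.003, 0.003],
    [0.028, 0.002, 0.002],
    [0.028, 0, 0]
  ],
  "twist": [0, 0, 0],
  "claw": [1, 1, 1]
}}

```text
time_s: 5.2
tcp_pos: [0.4336, -0.2712, 0.0462]
ee_rot: [[0.04, -0.234, -0.971], [-0.002, -0.972, 0.234], [-0.999, -0.007, -0.04]]
wrist_force: [-0.5, -0.2, -0.5]
gripper_width: 1.003
```

Run:
```python
from h import *
plan(.429,-.2695,.022,-104)
```

```text
t 5.2 tcp [ 0.4336 -0.2712  0.0462] yaw_y -103.52 tiltz [-0.9992 -0.0074 -0.0398] F [-0.49 -0.25 -0.53] w 1.003 j6 91.2
 total tool shift [ 0.024  -0.0004  0.0058] twist 0.48 rows 0.6
```

{"name": "apply_moves", "arguments": {
  "xyz": [
    [0.023, 0, 0.005],
    [0, 0, 0],
    [0, 0, 0],
    [0, 0, 0],
    [0, 0, 0]
  ],
  "twist": [0, 0, 0, 0, 0],
  "claw": [1, 0, 0, 0, 0]
}}

```text
time_s: 5.7
tcp_pos: [0.4296, -0.2705, 0.0217]
ee_rot: [[0.038, -0.234, -0.971], [-0.002, -0.972, 0.234], [-0.999, -0.007, -0.037]]
wrist_force: [-0.1, 0.4, -0.1]
gripper_width: 0.719
```

Run:
```python
from h import *
plan(.429,-.2695,.022,-104)
```

```text
t 5.7 tcp [ 0.4296 -0.2705  0.0217] yaw_y -103.54 tiltz [-0.9993 -0.007  -0.0374] F [-0.06  0.41 -0.14] w 0.719 j6 91.3
 total tool shift [-0.0003 -0.0009  0.0008] twist 0.46 rows 0.0
```

{"name": "apply_moves", "arguments": {
  "xyz": [
    [0, 0, 0],
    [0, 0, 0],
    [0, 0, 0]
  ],
  "twist": [0, 0, 0],
  "claw": [0, 0, 0]
}}

```text
time_s: 6.0
tcp_pos: [0.4302, -0.2704, 0.0233]
ee_rot: [[0.041, -0.235, -0.971], [-0.002, -0.972, 0.235], [-0.999, -0.007, -0.04]]
wrist_force: [-0.3, -0.1, -2.5]
gripper_width: 0.623
```

Run:
```python
from h import *
plan(.429,-.2695,.12,-104)
```

```text
t 6.0 tcp [ 0.4302 -0.2704  0.0233] yaw_y -103.57 tiltz [-0.9992 -0.0074 -0.0401] F [-0.25 -0.07 -2.53] w 0.623 j6 91.3
 total tool shift [-0.0967 -0.0013 -0.0025] twist 0.43 rows 2.4
```

{"name": "apply_moves", "arguments": {
  "xyz": [
    [-0.025, 0, 0],
    [-0.03, 0, 0],
    [-0.03, 0, 0],
    [-0.02, 0, 0]
  ],
  "twist": [0, 0, 0, 0],
  "claw": [0, 0, 0, 0]
}}

```text
time_s: 6.4
tcp_pos: [0.4214, -0.2687, 0.1267]
ee_rot: [[0.027, -0.236, -0.971], [0.003, -0.972, 0.237], [-1.0, -0.009, -0.026]]
wrist_force: [0.5, 0.5, -3.3]
gripper_width: 0.623
```

Run:
```python
from h import *
x,y=ch2w(-.088); print(x,y)
plan(x,y,.12,-169.3)
```

```text
0.5822386621539307 -0.09146992609583814
t 6.4 tcp [ 0.4214 -0.2687  0.1267] yaw_y -103.68 tiltz [-0.9996 -0.0091 -0.0256] F [ 0.46  0.55 -3.33] w 0.623 j6 91.0
 total tool shift [ 0.0115 -0.2102 -0.1141] twist 65.62 rows 6.0
```

```bash
cat >> h.py <<'E'
def arc(x,y,z,yaw,n):
    s=r.sense(); p=np.array(s["tcp_pos"]);R=np.array(s["ee_rot"]); ph=np.degrees(np.arctan2(R[1,1],R[0,1]))
    t=-((yaw-ph+180)%360-180)/n; d=(np.array([x,y,z])-p)/n
    from scipy.spatial.transform import Rotation as Q
    out=[]
    for i in range(n):
        out.append(np.round(R.T@d,3).tolist()); R=R@Q.from_euler("x",t,degrees=True).as_matrix()
    print("twist",round(t,2),out)
E
python3 - <<'E'
from h import *
x,y=ch2w(-.088); arc(x,y,.12,-169.3,8)
E
```

```text
twist 8.2 [[0.001, -0.026, -0.014], [0.001, -0.028, -0.01], [0.001, -0.029, -0.006], [0.001, -0.03, -0.002], [0.001, -0.03, 0.002], [0.001, -0.029, 0.006], [0.001, -0.028, 0.011], [0.001, -0.026, 0.014]]
```

{"name": "apply_moves", "arguments": {
  "xyz": [
    [0.001, -0.026, -0.014],
    [0.001, -0.028, -0.01],
    [0.001, -0.029, -0.006],
    [0.001, -0.03, -0.002],
    [0.001, -0.03, 0.002],
    [0.001, -0.029, 0.006],
    [0.001, -0.028, 0.011],
    [0.001, -0.026, 0.014]
  ],
  "twist": [8.2, 8.2, 8.2, 8.2, 8.2, 8.2, 8.2, 8.2],
  "claw": [0, 0, 0, 0, 0, 0, 0, 0]
}}

```text
time_s: 7.2
tcp_pos: [0.5846, -0.0909, 0.1248]
ee_rot: [[0.025, -0.991, -0.133], [0.004, -0.133, 0.991], [-1.0, -0.025, 0.001]]
wrist_force: [0.3, -0.7, -3.4]
gripper_width: 0.614
```

Run:
```python
from h import *
x,y=ch2w(-.088)
plan(x,y,.035,-169.3)
c=imaging.capture("wrist"); save(c,"w2.png")
m=imaging.regions_of("chute",c)
for o in m[:2]: print(o["p"],o["centre"],o["mask"].sum())
```

```text
t 7.2 tcp [ 0.5846 -0.0909  0.1248] yaw_y -172.34 tiltz [-9.997e-01 -2.510e-02  7.000e-04] F [ 0.31 -0.65 -3.4 ] w 0.614 j6 0.9
 total tool shift [ 0.0897  0.0046 -0.0003] twist -3.04 rows 2.2
0.7 [330.1, 141.5] 8721
```

View pics/w2.png

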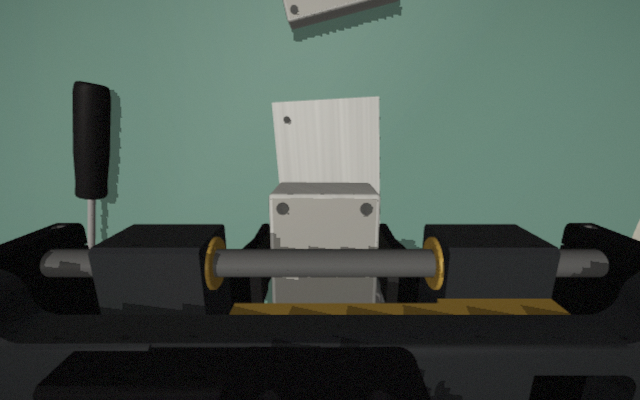

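{"name": "apply_moves", "arguments": {
  "xyz": [
    [0.01, 0.003, 0],
    [0.025, 0.002, 0],
    [0.025, 0, 0],
    [0.02, 0, 0]
  ],
  "twist": [-3, 0, 0, 0],
  "claw": [0, 0, 0, 0]
}}

```text
time_s: 7.7
tcp_pos: [0.584, -0.0896, 0.0437]
ee_rot: [[0.03, -0.979, -0.2], [0.005, -0.2, 0.98], [-1.0, -0.031, -0.001]]
wrist_force: [-0.1, 0.4, -4.0]
gripper_width: 0.617
```

Run:
```python
from h import *
x,y=ch2w(-.088)
plan(x,y,.031,-169.3)
for n,(cx,cy) in {"top":(310,210),"scene":(310,200)}.items():
    c=imaging.capture(n); im=cv2.cvtColor(c["pixels"],cv2.COLOR_RGB2BGR)[cy-90:cy+90,cx-120:cx+120]
    cv2.imwrite(f"pics/{n}3.png",cv2.resize(im,None,fx=3,fy=3,interpolation=cv2.INTER_CUBIC))
```

```text
t 7.7 tcp [ 0.584  -0.0896  0.0437] yaw_y -168.47 tiltz [-0.9995 -0.0308 -0.0011] F [-0.07  0.43 -4.02] w 0.617 j6 4.7
 total tool shift [ 0.0127  0.0025 -0.0015] twist 0.83 rows 0.3
```

View pics/scene3.png

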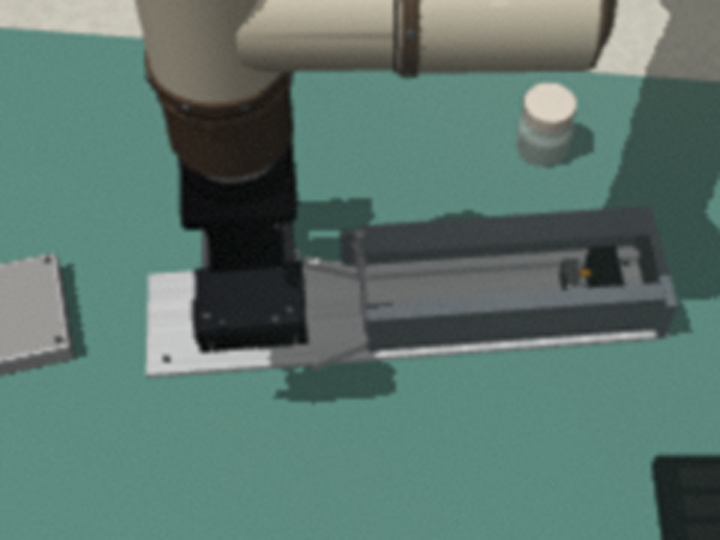

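{"name": "apply_moves", "arguments": {
  "xyz": [
    [0.012, 0.002, -0.001],
    [0.002, 0, 0]
  ],
  "twist": [0.8, 0],
  "claw": [0, 0]
}}

```text
time_s: 8.0
tcp_pos: [0.5819, -0.0915, 0.0292]
ee_rot: [[0.028, -0.982, -0.186], [0.004, -0.186, 0.983], [-1.0, -0.028, -0.001]]
wrist_force: [-0.2, 0.1, -3.5]
gripper_width: 0.62
```

Run:
```python
from h import *
x,y=ch2w(-.088)
plan(x,y,.03,-169.3)
```

```text
t 8.0 tcp [ 0.5819 -0.0915  0.0292] yaw_y -169.3 tiltz [-9.996e-01 -2.830e-02 -8.000e-04] F [-0.2   0.08 -3.5 ] w 0.62 j6 4.0
 total tool shift [-0.0008 -0.0003 -0.    ] twist -0.0 rows 0.0
```

Position and yaw are as wanted. Now I'll lower gently until it touches.

{"name": "apply_moves", "arguments": {
  "xyz": [
    [0.001, 0, 0],
    [0.001, 0, 0]
  ],
  "twist": [0, 0],
  "claw": [0, 0]
}}

```text
time_s: 8.2
tcp_pos: [0.5824, -0.0915, 0.029]
ee_rot: [[0.029, -0.982, -0.186], [0.005, -0.186, 0.983], [-1.0, -0.03, -0.001]]
wrist_force: [-2.8, 1.9, 3.8]
gripper_width: 0.616
```

Run:
```python
from h import *
x,y=ch2w(-.088)
plan(x,y,.03,-169.3)
```

```text
t 8.2 tcp [ 0.5824 -0.0915  0.029 ] yaw_y -169.29 tiltz [-0.9996 -0.0297 -0.001 ] F [-2.8   1.85  3.81] w 0.616 j6 4.0
 total tool shift [-0.001   0.0001  0.0001] twist 0.01 rows 0.0
```

{"name": "apply_moves", "arguments": {
  "xyz": [
    [0, 0, 0],
    [0, 0, 0],
    [0, 0, 0],
    [-0.02, 0, 0],
    [-0.03, 0, 0],
    [-0.03, 0, 0],
    [-0.03, 0, -0.03],
    [0, 0, -0.04]
  ],
  "twist": [0, 0, 0, 0, 0, 0, 0, 0],
  "claw": [0.85, 0.85, 0.85, 0.85, 0.85, 0, 0, 0]
}}

```text
time_s: 9.0
tcp_pos: [0.5943, -0.1595, 0.146]
ee_rot: [[0.036, -0.98, -0.194], [0.003, -0.194, 0.981], [-0.999, -0.036, -0.004]]
wrist_force: [0.6, 0.3, 0.4]
gripper_width: 0.656
```

Run:
```python
from h import *
x,y=ch2w(-.16)
plan(x,y,.1,-169.3)
cs={n:imaging.capture(n) for n in ["scene","top","wrist"]}
for n,c in cs.items():
    save(c,n+"4.png")
    q=imaging.regions_of("module_center",c)
    for o in q[:2]: print(n,o["p"],o["centre"],o["mask"].sum())
    if q:
        p,f=fit([(c,q[0]["mask"])],MOD,(*ch2w(-.088),CY),S=3,zoff=.006); print(np.round(p,4),np.degrees(p[2]),f,"chute frame",np.round(w2ch(p),4))
```

```text
t 9.0 tcp [ 0.5943 -0.1595  0.146 ] yaw_y -168.81 tiltz [-0.9994 -0.0358 -0.004 ] F [0.61 0.29 0.39] w 0.656 j6 11.4
 total tool shift [ 0.046   0.0009 -0.0027] twist 0.49 rows 1.2
scene 0.82 [274.5, 209.1] 732
[ 0.5847 -0.0906  1.8225] 104.42403600325184 0.191492959856987 chute frame [-0.0876 -0.0026]
top 0.68 [256.8, 224.1] 2367
top 0.61 [349.5, 214.9] 116
[ 0.5484 -0.1122  2.3209] 132.9776997083969 1.0516254901885986 chute frame [-0.1021  0.0371]
wrist 0.9 [323.1, 281.8] 2655
[ 0.5813 -0.0937  1.7555] 100.57990099584418 0.7893561720848083 chute frame [-0.09    0.0013]
```

View pics/wrist4.png

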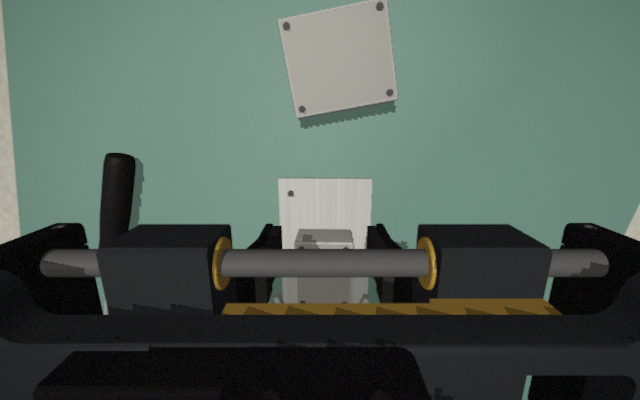

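View pics/top4.png

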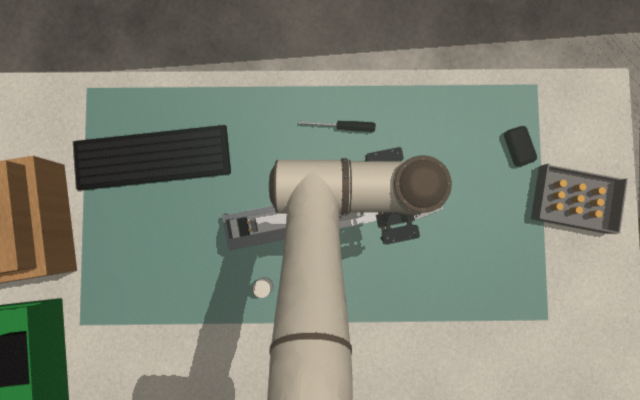

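Run:
```python
from h import *
im=cv2.imread("pics/scene4.png")[140:280,200:420]
cv2.imwrite("pics/scene4c.png",cv2.resize(im,None,fx=3.6,fy=3.6,interpolation=cv2.INTER_CUBIC))
```

```text
(no output)
```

View pics/scene4c.png

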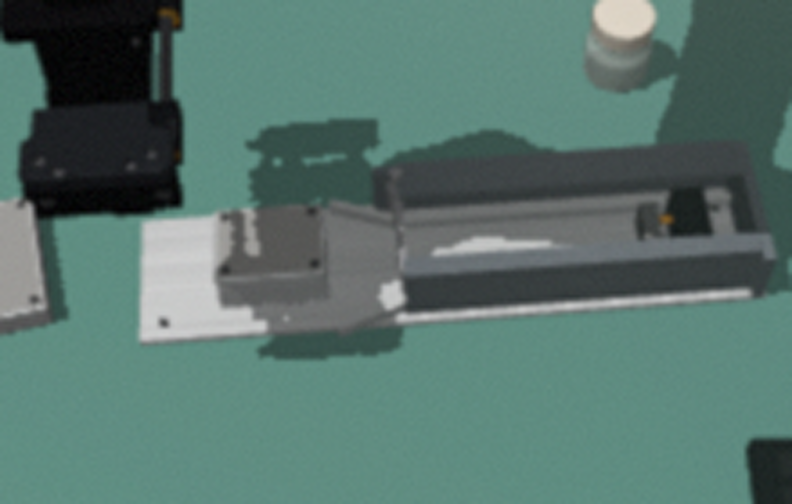

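The module lies flat, centred and parallel on the apron (scene crop around (270, 250)). Now the closed fingers go down behind it.

{"name": "apply_moves", "arguments": {
  "xyz": [
    [0.025, 0.001, 0],
    [0.025, 0, 0],
    [0.02, 0, 0],
    [0.01, 0, 0]
  ],
  "twist": [0.5, 0, 0, 0],
  "claw": [0, 0, 0, 0]
}}

```text
time_s: 9.7
tcp_pos: [0.5927, -0.1551, 0.0585]
ee_rot: [[0.027, -0.982, -0.187], [0.004, -0.187, 0.982], [-1.0, -0.028, -0.001]]
wrist_force: [-0.0, -0.5, -0.8]
gripper_width: 0.044
```

Run:
```python
from h import *
x,y=ch2w(-.150)
plan(x,y,.032,-169.3); print(w2ch(r.sense()["tcp_pos"]))
```

```text
t 9.7 tcp [ 0.5927 -0.1551  0.0585] yaw_y -169.23 tiltz [-0.9996 -0.0278 -0.001 ] F [-0.04 -0.49 -0.8 ] w 0.044 j6 10.7
 total tool shift [ 0.0266 -0.0008  0.0025] twist 0.07 rows 0.7
[-0.15251161  0.00154141]
```

{"name": "apply_moves", "arguments": {
  "xyz": [
    [0.014, -0.0005, 0],
    [0.011, 0, 0],
    [0, 0, 0.004]
  ],
  "twist": [0, 0, 0],
  "claw": [0, 0, 0]
}}

```text
time_s: 10.0
tcp_pos: [0.5926, -0.1495, 0.0305]
ee_rot: [[0.025, -0.982, -0.189], [0.004, -0.189, 0.982], [-1.0, -0.025, -0.001]]
wrist_force: [-0.6, -0.6, -0.4]
gripper_width: 0.009
```

```bash
cat >> h.py <<'E'
def st():
    s=r.sense(); p=s["tcp_pos"];R=np.array(s["ee_rot"]);u=[np.cos(CY),np.sin(CY)];f=np.array(s["wrist_force"])
    print("t",round(s["time_s"],2),"ch",np.round(w2ch(p),4),"z",round(p[2],4),"yaw",round(np.degrees(np.arctan2(R[1,1],R[0,1])),2),"tilt",np.round(R[2,1:],3),"Fpush",round(-f[:2]@u,2),"Flat",round(-f[0]*-u[1]-f[1]*u[0],2),"Fz",round(f[2],2),"w",round(s["gripper_width"],3))
E
python3 - <<'E'
from h import *
st()
E
```

```text
t 10.0 ch [-0.147   0.0006] z 0.0305 yaw -169.11 tilt [-0.025 -0.001] Fpush 0.43 Flat -0.71 Fz -0.36 w 0.009
```

{"name": "apply_moves", "arguments": {
  "xyz": [
    [0, 0, 0.003],
    [0, 0, 0.003],
    [0, 0, 0.003],
    [0, 0, 0.003],
    [0, 0, 0.003],
    [0, 0, 0.003]
  ],
  "twist": [0, 0, 0, 0, 0, 0],
  "claw": [0, 0, 0, 0, 0, 0]
}}

```text
time_s: 10.6
tcp_pos: [0.5909, -0.1304, 0.0333]
ee_rot: [[0.03, -0.981, -0.19], [0.003, -0.19, 0.982], [-1.0, -0.03, -0.002]]
wrist_force: [0.8, -1.2, -0.5]
gripper_width: 0.008
```

Run:
```python
from h import *
st()
```

```text
t 10.6 ch [-0.1278 -0.0013] z 0.0333 yaw -169.05 tilt [-0.03  -0.002] Fpush 1.38 Flat 0.59 Fz -0.53 w 0.008
```

{"name": "apply_moves", "arguments": {
  "xyz": [
    [0.001, 0.0005, 0.004],
    [0.001, 0.0005, 0.004],
    [0.0007, 0.0005, 0.004],
    [0.0005, 0.0005, 0.004],
    [0.0005, 0.0003, 0.004],
    [0.0005, 0.0003, 0.004],
    [0.0005, 0.0003, 0.003]
  ],
  "twist": [0.2, 0, 0, 0, 0, 0, 0],
  "claw": [0, 0, 0, 0, 0, 0, 0]
}}

```text
time_s: 11.3
tcp_pos: [0.5854, -0.1038, 0.031]
ee_rot: [[0.038, -0.982, -0.187], [0.001, -0.187, 0.982], [-0.999, -0.037, -0.006]]
wrist_force: [0.5, -3.6, 2.8]
gripper_width: 0.009
```

Run:
```python
from h import *
st()
c=imaging.capture("scene"); save(c,"scene5.png")
q=imaging.regions_of("module_center",c); print(q and (q[0]["p"],q[0]["centre"]))
im=cv2.imread("pics/scene5.png")[140:280,200:420]
cv2.imwrite("pics/scene5c.png",cv2.resize(im,None,fx=3.6,fy=3.6,interpolation=cv2.INTER_CUBIC))
```

```text
t 11.3 ch [-0.1007 -0.0008] z 0.031 yaw -169.21 tilt [-0.037 -0.006] Fpush 3.62 Flat -0.14 Fz 2.77 w 0.009
(0.73, [294.7, 206.4])
```

View pics/scene5c.png

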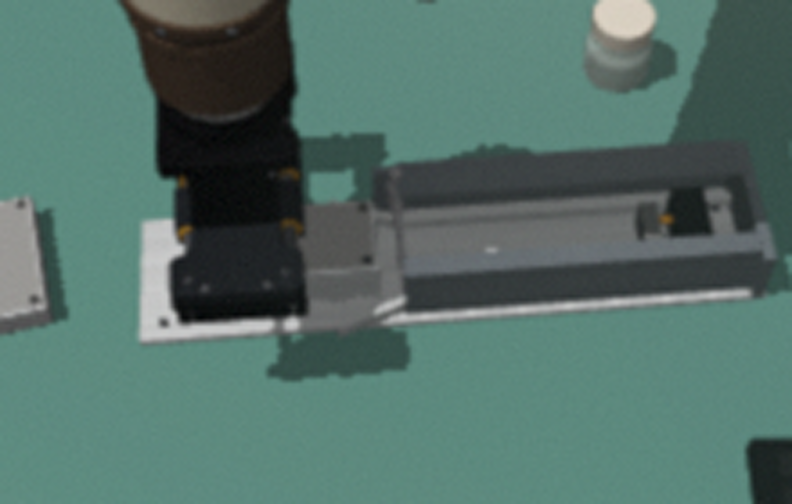

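{"name": "apply_moves", "arguments": {
  "xyz": [
    [0, 0.0005, 0.003],
    [0.0003, 0.0003, 0.003],
    [0.0003, 0.0003, 0.003],
    [0.0003, 0.0003, 0.003],
    [0.0003, 0.0003, 0.003]
  ],
  "twist": [0, 0, 0, 0, 0],
  "claw": [0, 0, 0, 0, 0]
}}

```text
time_s: 11.9
tcp_pos: [0.5835, -0.0894, 0.0303]
ee_rot: [[0.044, -0.981, -0.188], [0.0, -0.188, 0.982], [-0.999, -0.043, -0.008]]
wrist_force: [7.0, -9.7, 0.4]
gripper_width: 0.004
```

Run:
```python
from h import *
st()
```

```text
t 11.9 ch [-0.0862 -0.0017] z 0.0303 yaw -169.17 tilt [-0.043 -0.008] Fpush 10.82 Flat 5.04 Fz 0.4 w 0.004
```

Run:
```python
from h import *
c=imaging.capture("scene"); save(c,"scene6.png")
im=cv2.imread("pics/scene6.png")[150:250,250:390]
cv2.imwrite("pics/scene6c.png",cv2.resize(im,None,fx=5.6,fy=5.6,interpolation=cv2.INTER_CUBIC))
c=imaging.capture("top"); save(c,"top6.png")
im=cv2.imread("pics/top6.png")[160:270,210:380]
cv2.imwrite("pics/top6c.png",cv2.resize(im,None,fx=4.5,fy=4.5,interpolation=cv2.INTER_CUBIC))
st()
```

```text
t 12.0 ch [-0.0861 -0.0016] z 0.0303 yaw -169.15 tilt [-0.043 -0.008] Fpush 7.27 Flat 2.1 Fz 0.17 w 0.003
```

View pics/scene6c.png

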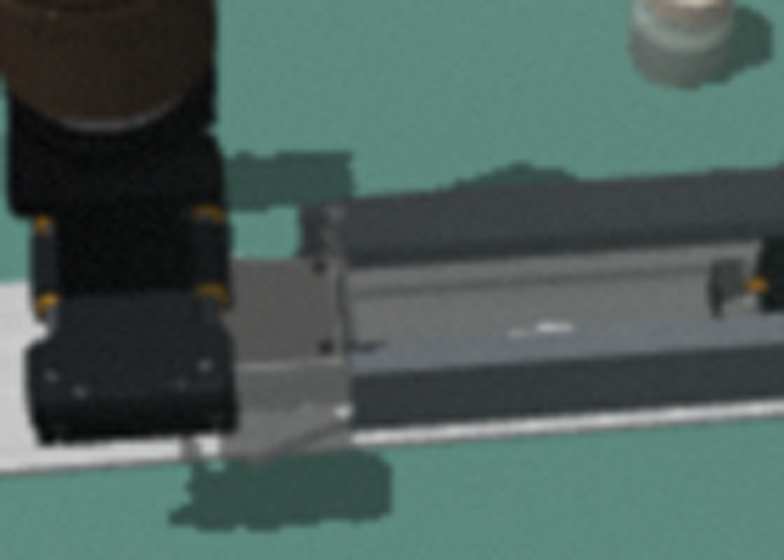

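View pics/top6c.png

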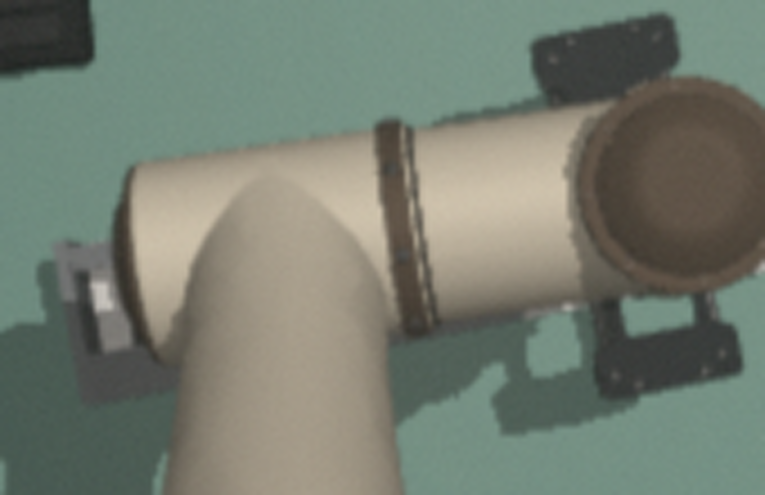

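```bash
cat >> h.py <<'E'
def overlay(c,name,mx,my,myaw,x0,x1,y0,y1,S):
    im=cv2.cvtColor(c["pixels"],cv2.COLOR_RGB2BGR)[y0:y1,x0:x1]; im=cv2.resize(im,None,fx=S,fy=S,interpolation=cv2.INTER_CUBIC)
    def ln(a,b,col):
        A=[tuple(np.round(((proj(c,[*ch2w(*p[:2]),p[2]])-[x0,y0]+.5)*S)).astype(int).tolist()) for p in(a,b)]
        cv2.line(im,A[0],A[1],col,1,cv2.LINE_AA)
    t=np.radians(myaw);R=np.array([[np.cos(t),-np.sin(t)],[np.sin(t),np.cos(t)]])
    cs=[R@[a*.035,b*.027]+[mx,my] for a,b in((-1,-1),(1,-1),(1,1),(-1,1))]
    for z in(.006,.042):
        for i in range(4): ln([*cs[i],z],[*cs[(i+1)%4],z],(0,255,255))
    for y in(-.023,.023): ln([0,y,.053],[.225,y,.053],(0,0,255))
    for y in(-.046,.046): ln([-.17,y,.006],[.233,y,.006],(255,0,0))
    ln([0,-.046,.006],[0,.046,.006],(255,0,0)); ln([0,-.043,.053],[0,.043,.053],(0,0,255))
    ln([0,0.039,.018],[0,.039,.044],(0,255,0)); ln([0,0.039,.044],[0,-.027,.044],(0,255,0))
    cv2.imwrite("pics/"+name,im)
E
python3 - <<'E'
from h import *
c=imaging.capture("scene")
overlay(c,"ov1.png",-.0417,0,0,240,400,140,250,5)
E
```

```text
(no output)
```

View pics/ov1.png

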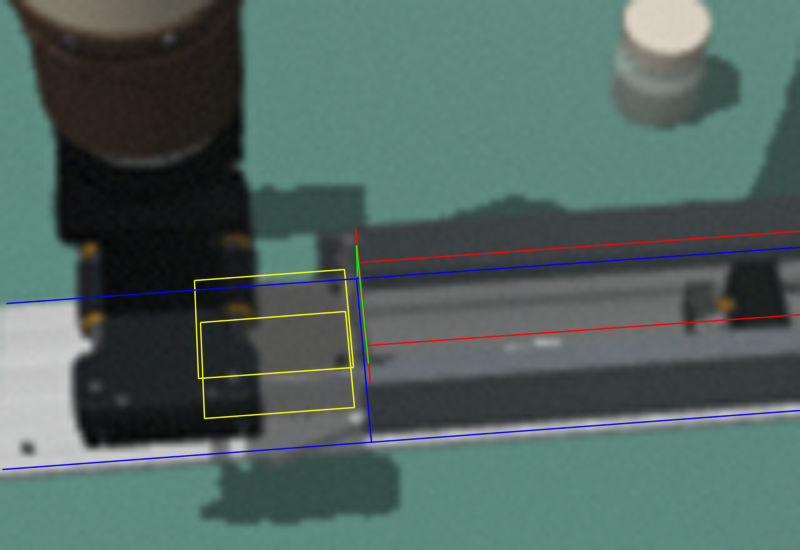

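{"name": "apply_moves", "arguments": {
  "xyz": [
    [0.0003, 0.0002, 0.002],
    [0.0003, 0.0002, 0.002]
  ],
  "twist": [0, 0],
  "claw": [0, 0]
}}

```text
time_s: 12.25
tcp_pos: [0.5863, -0.0874, 0.0307]
ee_rot: [[0.052, -0.981, -0.189], [-0.002, -0.189, 0.982], [-0.999, -0.05, -0.012]]
wrist_force: [4.1, -9.8, -0.3]
gripper_width: 0.007
```

Run:
```python
from h import *
st()
```

```text
t 12.25 ch [-0.0847 -0.0048] z 0.0307 yaw -169.07 tilt [-0.05  -0.012] Fpush 10.39 Flat 2.25 Fz -0.29 w 0.007
```

{"name": "apply_moves", "arguments": {
  "xyz": [
    [0, -0.0005, 0.0015],
    [0, 0, 0.0015]
  ],
  "twist": [0, 0],
  "claw": [0, 0]
}}

```text
time_s: 12.45
tcp_pos: [0.589, -0.0858, 0.0311]
ee_rot: [[0.058, -0.98, -0.19], [-0.004, -0.19, 0.982], [-0.998, -0.056, -0.015]]
wrist_force: [5.0, -7.8, -0.5]
gripper_width: 0.008
```

Run:
```python
from h import *
st()
c=imaging.capture("scene")
x=w2ch(r.sense()["tcp_pos"])
overlay(c,"ov2.png",x[0]+.0445,-.002,0,260,380,150,240,6)
st()
```

```text
t 12.45 ch [-0.0837 -0.0077] z 0.0311 yaw -169.03 tilt [-0.056 -0.015] Fpush 8.56 Flat 3.44 Fz -0.52 w 0.008
t 12.5 ch [-0.0836 -0.0079] z 0.0312 yaw -169.01 tilt [-0.056 -0.015] Fpush 7.32 Flat 3.01 Fz -0.33 w 0.007
```

View pics/ov2.png

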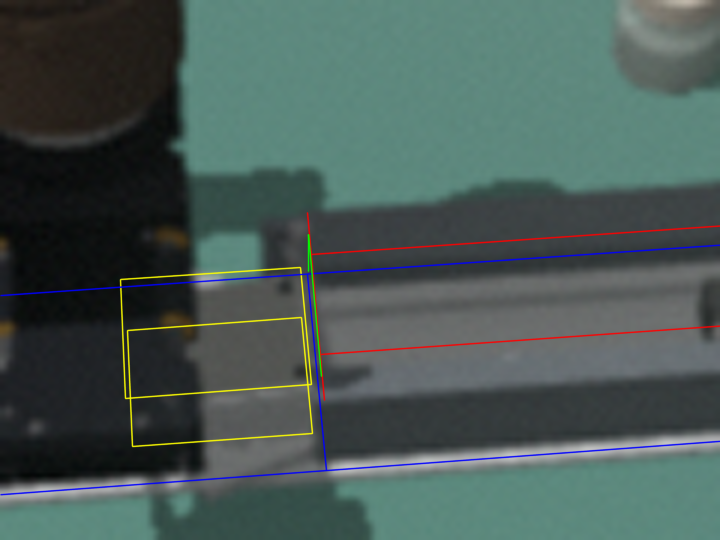

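{"name": "apply_moves", "arguments": {
  "xyz": [
    [0, 0, -0.01],
    [-0.02, 0, -0.004],
    [-0.03, 0.002, 0],
    [-0.03, 0.002, 0],
    [-0.03, 0.002, 0.02],
    [-0.01, 0.002, 0.03],
    [0, 0, 0.03],
    [0, 0, 0.03]
  ],
  "twist": [0, 0, 0, 0, 0, 0, 0, 0],
  "claw": [0, 0, 0, 0, 0, 0, 0, 0]
}}

```text
time_s: 13.3
tcp_pos: [0.549, 0.0086, 0.1475]
ee_rot: [[0.037, -0.983, -0.179], [0.003, -0.179, 0.984], [-0.999, -0.037, -0.004]]
wrist_force: [0.4, 1.0, -0.2]
gripper_width: 0.007
```

Run:
```python
from h import *
st()
c=imaging.capture("wrist"); save(c,"w7.png")
c=imaging.capture("scene"); overlay(c,"ov3.png",-.04,-.002,0,260,380,150,240,6)
```

```text
t 13.3 ch [0.0165 0.0141] z 0.1475 yaw -169.69 tilt [-0.037 -0.004] Fpush -0.92 Flat 0.53 Fz -0.2 w 0.007
```

View pics/w7.png

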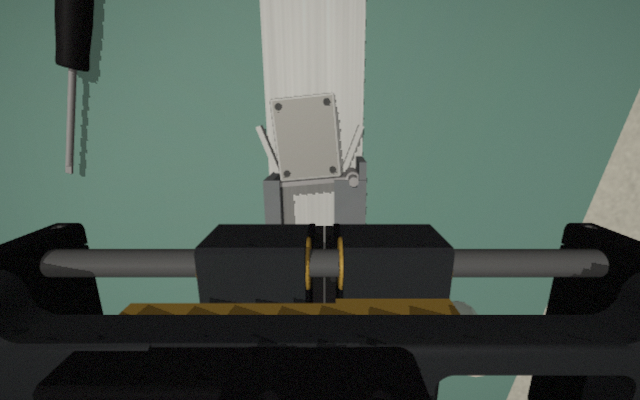

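View pics/ov3.png

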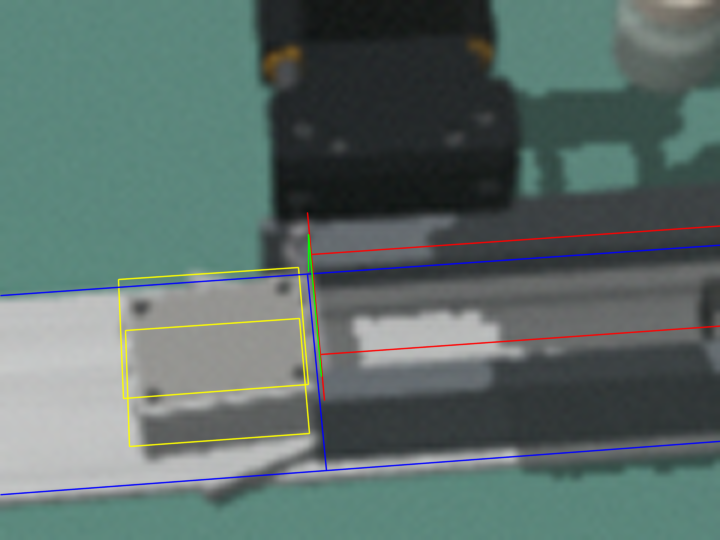

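Run:
```python
from h import *
c=imaging.capture("wrist")
q=imaging.regions_of("module_center",c); g=imaging.regions_of("chute",c)
for o in q[:2]+g[:2]: print(o["p"],o["centre"],o["mask"].sum())
p,f=fit([(c,q[0]["mask"])],MOD,(*ch2w(-.04),CY),S=3,zoff=.006); print(np.round(p,4),np.degrees(p[2]),f,"chute frame",np.round(w2ch(p),4))
cc=imaging.capture("scene");qq=imaging.regions_of("module_center",cc)
p,f=fit([(cc,qq[0]["mask"])],MOD,(*ch2w(-.04),CY),S=3,zoff=.006); print("scene",np.round(p,4),np.degrees(p[2]),f,"chute frame",np.round(w2ch(p),4))
overlay(c,"ov4.png",*w2ch(p),np.degrees(p[2]-CY),220,420,70,220,4)
st()
```

```text
0.85 [307.1, 135.6] 5358
0.71 [465.5, 307.0] 214
0.61 [320.1, 81.0] 17256
[ 0.5759 -0.0423  1.8468] 105.81204447724063 0.02400471828877926 chute frame [-0.0385 -0.0029]Traceback (most recent call last):
  File "<stdin>", line 7, in <module>
IndexError: list index out of range
```

Run:
```python
from h import *
c=imaging.capture("wrist")
overlay(c,"ov4.png",-.0385,-.0029,5.1,220,420,70,220,4)
st()
```

```text
t 13.7 ch [0.0145 0.0135] z 0.147 yaw -169.7 tilt [-0.036 -0.005] Fpush 0.28 Flat 0.01 Fz 0.71 w 0.004
```

View pics/ov4.png

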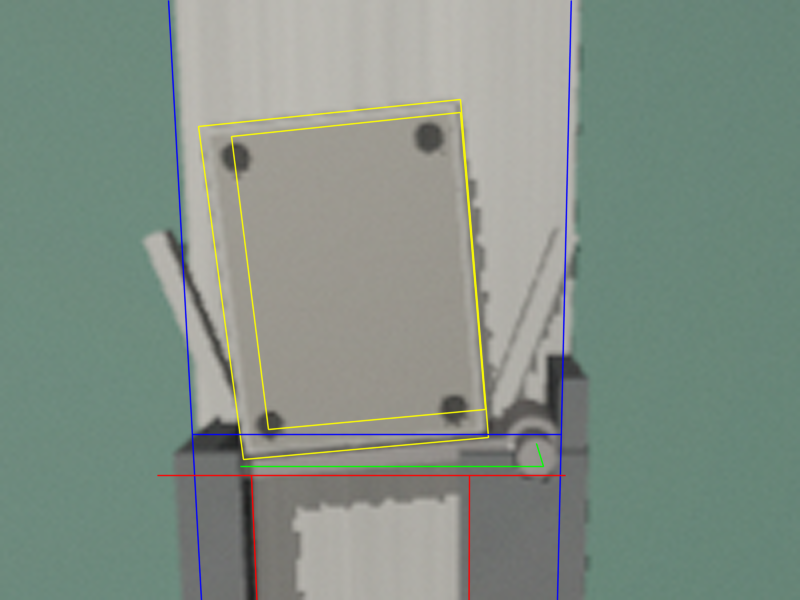

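The wrist view shows the cause of the jam. The module (image 275–340 × 98–180) has turned about 5° because the finger crept sideways under load, so its front is stuck between guide and wall. I'll re-grip near its rear to straighten it, then feed it into the gateway while it's still held.

{"name": "apply_moves", "arguments": {
  "xyz": [
    [0, -0.004, -0.025],
    [0, -0.005, -0.025],
    [0.02, -0.004, -0.024],
    [0.025, 0, 0],
    [0.02, 0, 0]
  ],
  "twist": [-0.3, 0, 0, 0, 0],
  "claw": [1, 1, 1, 1, 1]
}}

```text
time_s: 14.2
tcp_pos: [0.5823, -0.0702, 0.0836]
ee_rot: [[0.044, -0.983, -0.179], [0.002, -0.179, 0.984], [-0.999, -0.044, -0.006]]
wrist_force: [-0.5, -0.1, 0.7]
gripper_width: 0.377
```

Run:
```python
from h import *
st()
x,y=ch2w(-.060)
plan(x,y,.037,-169.2)
```

```text
t 14.2 ch [-0.0671 -0.004 ] z 0.0836 yaw -169.67 tilt [-0.044 -0.006] Fpush 0.0 Flat -0.53 Fz 0.71 w 0.377
t 14.2 tcp [ 0.5823 -0.0702  0.0836] yaw_y -169.67 tiltz [-0.999  -0.0436 -0.0057] F [-0.52 -0.1   0.71] w 0.377 j6 1.0
 total tool shift [0.0464 0.0061 0.0073] twist -0.47 rows 1.2
```

{"name": "apply_moves", "arguments": {
  "xyz": [
    [0, 0.004, 0.006],
    [0, 0, 0],
    [0, 0, 0],
    [0, 0, 0],
    [0, 0, 0],
    [0, 0, 0]
  ],
  "twist": [-0.4, 0, 0, 0, 0, 0],
  "claw": [1, 1, 1, 1, 1, 1]
}}

```text
time_s: 14.8
tcp_pos: [0.5766, -0.0665, 0.0839]
ee_rot: [[0.042, -0.982, -0.184], [0.002, -0.184, 0.983], [-0.999, -0.042, -0.006]]
wrist_force: [-0.2, -0.3, 0.1]
gripper_width: 0.927
```

Run:
```python
from h import *
st()
x,y=ch2w(-.060)
plan(x,y,.037,-169.2)
c=imaging.capture("wrist"); save(c,"w8.png")
```

```text
t 14.8 ch [-0.0624  0.0009] z 0.0839 yaw -169.39 tilt [-0.042 -0.006] Fpush 0.25 Flat -0.29 Fz 0.13 w 0.927
t 14.8 tcp [ 0.5766 -0.0665  0.0839] yaw_y -169.39 tiltz [-0.9991 -0.042  -0.006 ] F [-0.24 -0.3   0.13] w 0.927 j6 0.7
 total tool shift [0.0468 0.0011 0.0027] twist -0.19 rows 1.2
```

View pics/w8.png

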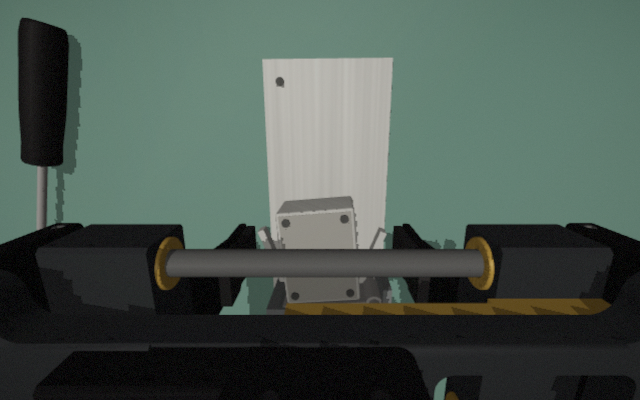

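{"name": "apply_moves", "arguments": {
  "xyz": [
    [0.018, 0, 0.002],
    [0.018, 0, 0],
    [0.008, 0, 0]
  ],
  "twist": [0, 0, 0],
  "claw": [1, 1, 1]
}}

```text
time_s: 15.15
tcp_pos: [0.5806, -0.0638, 0.042]
ee_rot: [[0.05, -0.982, -0.185], [0.003, -0.185, 0.983], [-0.999, -0.05, -0.007]]
wrist_force: [1.2, -0.7, 0.8]
gripper_width: 0.999
```

Run:
```python
from h import *
st()
```

```text
t 15.15 ch [-0.0605 -0.0036] z 0.042 yaw -169.34 tilt [-0.05  -0.007] Fpush 0.94 Flat 1.02 Fz 0.83 w 0.999
```

{"name": "apply_moves", "arguments": {
  "xyz": [
    [0.006, 0.003, 0],
    [0, 0, 0]
  ],
  "twist": [0, 0],
  "claw": [1, 0]
}}

```text
time_s: 15.35
tcp_pos: [0.5773, -0.0644, 0.0348]
ee_rot: [[0.048, -0.982, -0.185], [0.002, -0.185, 0.983], [-0.999, -0.048, -0.007]]
wrist_force: [0.2, 0.2, -0.2]
gripper_width: 0.96
```

Run:
```python
from h import *
st()
```

```text
t 15.35 ch [-0.0605 -0.0002] z 0.0348 yaw -169.33 tilt [-0.048 -0.007] Fpush -0.12 Flat 0.27 Fz -0.16 w 0.96
```

{"name": "apply_moves", "arguments": {
  "xyz": [
    [0, 0, 0],
    [0, 0, 0],
    [0, 0, 0],
    [0, 0, 0],
    [0, 0, 0]
  ],
  "twist": [0, 0, 0, 0, 0],
  "claw": [0, 0, 0, 0, 0]
}}

```text
time_s: 15.85
tcp_pos: [0.5797, -0.0644, 0.0373]
ee_rot: [[0.054, -0.981, -0.185], [0.003, -0.185, 0.983], [-0.999, -0.054, -0.007]]
wrist_force: [0.7, -0.7, -2.6]
gripper_width: 0.623
```

Run:
```python
from h import *
st()
```

```text
t 15.85 ch [-0.0609 -0.0026] z 0.0373 yaw -169.3 tilt [-0.054 -0.007] Fpush 0.83 Flat 0.58 Fz -2.57 w 0.623
```

{"name": "apply_moves", "arguments": {
  "xyz": [
    [0.0, 0.003, -0.005],
    [0, 0.0005, 0]
  ],
  "twist": [0, 0],
  "claw": [0, 0]
}}

```text
time_s: 16.05
tcp_pos: [0.5783, -0.07, 0.0375]
ee_rot: [[0.057, -0.981, -0.185], [0.003, -0.185, 0.983], [-0.998, -0.057, -0.007]]
wrist_force: [2.8, -2.8, -1.5]
gripper_width: 0.62
```

Run:
```python
from h import *
st()
c=imaging.capture("wrist"); save(c,"w9.png")
c=imaging.capture("scene"); overlay(c,"ov5.png",-.044,0,0,260,380,150,240,6)
```

```text
t 16.05 ch [-0.0662 -0.0001] z 0.0375 yaw -169.3 tilt [-0.057 -0.007] Fpush 3.22 Flat 2.2 Fz -1.5 w 0.62
```

View pics/w9.png

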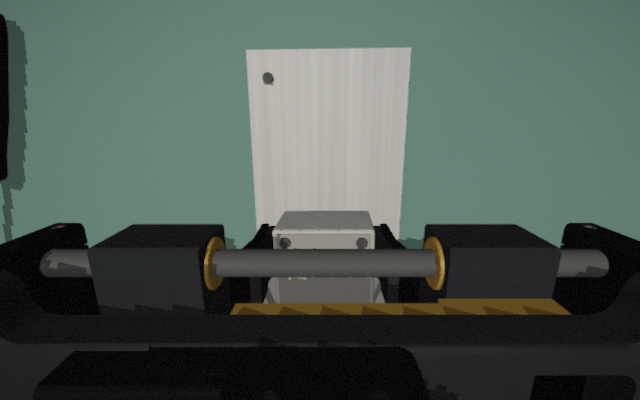

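View pics/ov5.png

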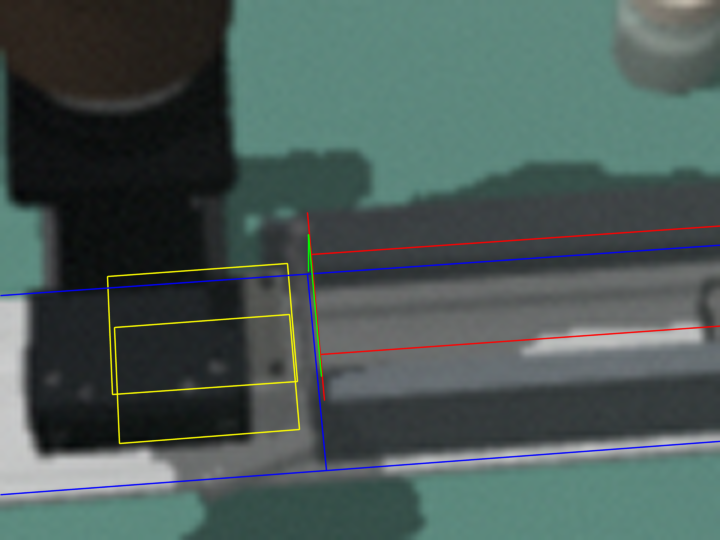

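Run:
```python
from h import *
c=imaging.capture("wrist"); g=cv2.cvtColor(c["pixels"],cv2.COLOR_RGB2GRAY).astype(int)
for row in (60,100,140,180,215):
    b=g[row]; d=np.diff(cv2.GaussianBlur(b.astype(np.float32).reshape(1,-1),(5,1),0).ravel())
    l=200+np.argmax(d[200:320]); rr=330+np.argmin(d[330:450]); 
    a,e=atz(c,(l+.5,row),.006),atz(c,(rr+.5,row),.006); print(row,l,rr,np.round(w2ch(a),4),np.round(w2ch(e),4),"mid",np.round((w2ch(a)+w2ch(e))/2,4))
for px in ((275,233),(375,233)): print(np.round(w2ch(atz(c,px,.042)),4))
im=c["pixels"][195:310,230:410][:,:,::-1]; cv2.imwrite("pics/w10.png",cv2.resize(im,None,fx=4,fy=4,interpolation=cv2.INTER_CUBIC))
st()
```

```text
60 246 410 [-0.1693 -0.0442] [-0.1683  0.0481] mid [-0.1688  0.0019]
100 248 407 [-0.1475 -0.0444] [-0.1472  0.0479] mid [-0.1474  0.0017]
140 250 404 [-0.1244 -0.0447] [-0.1247  0.0477] mid [-0.1245  0.0015]
180 253 402 [-0.0997 -0.0443] [-0.1007  0.048 ] mid [-0.1002  0.0019]
215 255 399 [-0.0766 -0.0444] [-0.0783  0.0476] mid [-0.0775  0.0016]
[-0.0786 -0.0237]
[-0.0797  0.0283]
t 16.2 ch [-0.0661 -0.0001] z 0.0375 yaw -169.27 tilt [-0.057 -0.008] Fpush 3.42 Flat 1.74 Fz -0.39 w 0.621
```

View pics/w10.png

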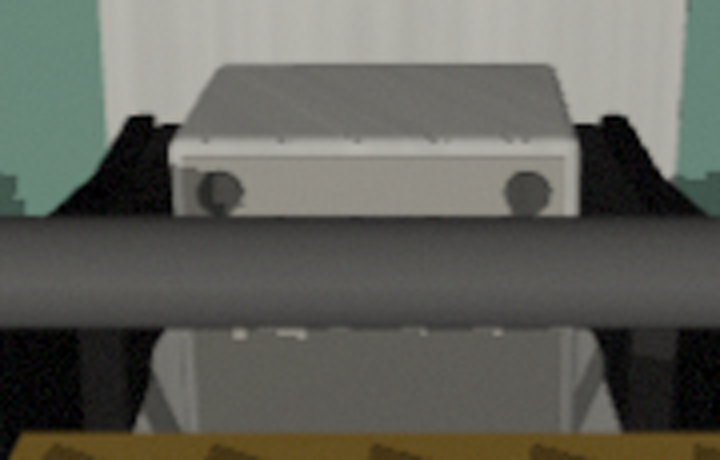

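Module is now straight and within about 0.5 mm of the plate's middle (wrist view, cols 275–375 against plate 257–400). Feeding it in while held.

{"name": "apply_moves", "arguments": {
  "xyz": [
    [0.0005, 0.0005, 0.002],
    [0.0005, 0.0005, 0.002],
    [0.0005, 0.0005, 0.002],
    [0.0005, 0.0005, 0.002]
  ],
  "twist": [0, 0, 0, 0],
  "claw": [0, 0, 0, 0]
}}

```text
time_s: 16.6
tcp_pos: [0.579, -0.0646, 0.0378]
ee_rot: [[0.066, -0.98, -0.188], [0.0, -0.188, 0.982], [-0.998, -0.064, -0.012]]
wrist_force: [3.3, -5.1, -0.6]
gripper_width: 0.623
```

Run:
```python
from h import *
st()
```

```text
t 16.6 ch [-0.061  -0.0018] z 0.0378 yaw -169.14 tilt [-0.064 -0.012] Fpush 5.61 Flat 2.27 Fz -0.55 w 0.623
```

{"name": "apply_moves", "arguments": {
  "xyz": [
    [0.0005, 0.001, 0.003],
    [0.0005, 0.0005, 0.003]
  ],
  "twist": [0, 0],
  "claw": [0, 0]
}}

```text
time_s: 16.8
tcp_pos: [0.5794, -0.0619, 0.0383]
ee_rot: [[0.071, -0.979, -0.191], [-0.004, -0.192, 0.981], [-0.997, -0.069, -0.018]]
wrist_force: [4.6, -11.9, -1.2]
gripper_width: 0.62
```

Run:
```python
from h import *
st()
```

```text
t 16.8 ch [-0.0585 -0.0027] z 0.0383 yaw -168.9 tilt [-0.069 -0.018] Fpush 12.5 Flat 2.32 Fz -1.17 w 0.62
```

Run:
```python
from h import *
c=imaging.capture("scene")
overlay(c,"ov6.png",-.036,0,0,270,370,155,235,7)
im=c["pixels"][155:235,270:370][:,:,::-1]; cv2.imwrite("pics/s11.png",cv2.resize(im,None,fx=7,fy=7,interpolation=cv2.INTER_CUBIC))
g=imaging.regions_of("gate",c); print([(o["p"],o["centre"],o["mask"].sum()) for o in g])
st()
```

```text
[(0.39, [307.6, 204.4], np.int64(39))]
t 16.9 ch [-0.0581 -0.0028] z 0.0382 yaw -168.93 tilt [-0.069 -0.017] Fpush 9.69 Flat 3.73 Fz -2.55 w 0.623
```

View pics/s11.png

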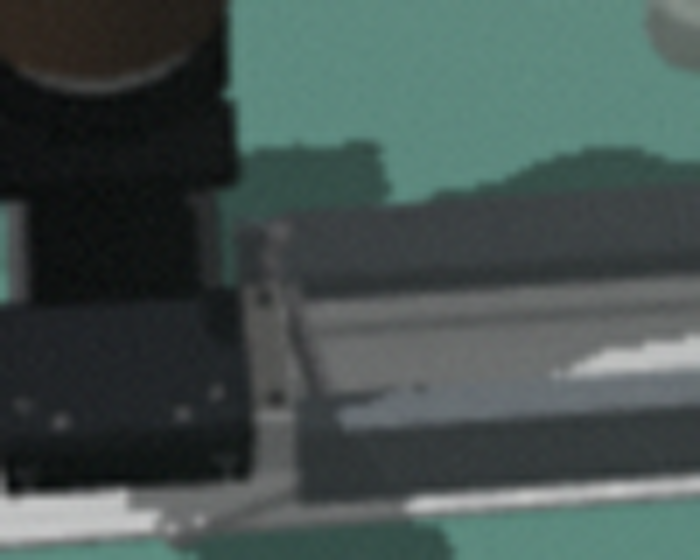

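{"name": "apply_moves", "arguments": {
  "xyz": [
    [0, 0.0015, 0.0025],
    [0, 0.001, 0.0025]
  ],
  "twist": [0.3, 0.1],
  "claw": [0, 0]
}}

```text
time_s: 17.1
tcp_pos: [0.5787, -0.0598, 0.0389]
ee_rot: [[0.077, -0.98, -0.185], [-0.006, -0.186, 0.983], [-0.997, -0.074, -0.02]]
wrist_force: [4.4, -8.8, -3.9]
gripper_width: 0.623
```

Run:
```python
from h import *
st()
```

```text
t 17.1 ch [-0.0562 -0.0024] z 0.0389 yaw -169.25 tilt [-0.074 -0.02 ] Fpush 9.47 Flat 2.69 Fz -3.89 w 0.623
```

{"name": "apply_moves", "arguments": {
  "xyz": [
    [0, 0.001, 0.0035],
    [0, 0.001, 0.0035]
  ],
  "twist": [0.1, 0.1],
  "claw": [0, 0]
}}

```text
time_s: 17.3
tcp_pos: [0.5776, -0.0556, 0.0392]
ee_rot: [[0.081, -0.98, -0.182], [-0.009, -0.183, 0.983], [-0.997, -0.078, -0.023]]
wrist_force: [4.4, -7.7, -2.6]
gripper_width: 0.62
```

Run:
```python
from h import *
st()
c=imaging.capture("scene")
im=c["pixels"][155:235,270:370][:,:,::-1]; cv2.imwrite("pics/s12.png",cv2.resize(im,None,fx=7,fy=7,interpolation=cv2.INTER_CUBIC))
```

```text
t 17.3 ch [-0.0519 -0.0021] z 0.0392 yaw -169.4 tilt [-0.078 -0.023] Fpush 8.39 Flat 2.91 Fz -2.58 w 0.62
```

View pics/s12.png

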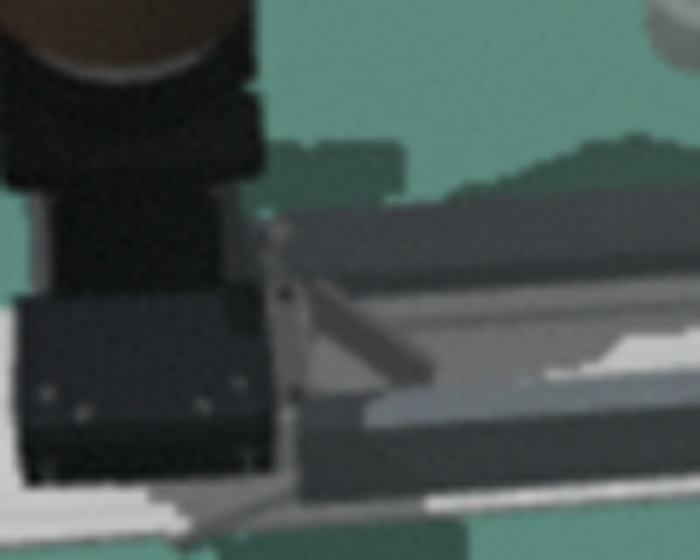

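Gate is opening: the flap now runs from (310, 285) to (430, 370) in the crop, and the module nose is in the gateway. Continuing.

{"name": "apply_moves", "arguments": {
  "xyz": [
    [0.0005, 0.001, 0.004],
    [0.0005, 0.0008, 0.004],
    [0.0005, 0.0008, 0.004]
  ],
  "twist": [0, 0, 0],
  "claw": [0, 0, 0]
}}

```text
time_s: 17.65
tcp_pos: [0.5765, -0.0457, 0.0386]
ee_rot: [[0.088, -0.979, -0.183], [-0.01, -0.184, 0.983], [-0.996, -0.085, -0.026]]
wrist_force: [4.3, -5.1, -0.4]
gripper_width: 0.619
```

Run:
```python
from h import *
st()
```

```text
t 17.65 ch [-0.042  -0.0028] z 0.0386 yaw -169.34 tilt [-0.085 -0.026] Fpush 5.78 Flat 3.3 Fz -0.38 w 0.619
```

{"name": "apply_moves", "arguments": {
  "xyz": [
    [0.0003, 0.001, 0.004],
    [0.0003, 0.0008, 0.004],
    [0.0003, 0.0008, 0.004]
  ],
  "twist": [0, 0, 0],
  "claw": [0, 0, 0]
}}

```text
time_s: 17.95
tcp_pos: [0.575, -0.0351, 0.039]
ee_rot: [[0.095, -0.978, -0.183], [-0.011, -0.185, 0.983], [-0.995, -0.091, -0.029]]
wrist_force: [2.9, -3.5, 0.6]
gripper_width: 0.623
```

Run:
```python
from h import *
st()
c=imaging.capture("scene")
im=c["pixels"][155:235,270:370][:,:,::-1]; cv2.imwrite("pics/s13.png",cv2.resize(im,None,fx=7,fy=7,interpolation=cv2.INTER_CUBIC))
```

```text
t 17.95 ch [-0.0312 -0.0033] z 0.039 yaw -169.28 tilt [-0.091 -0.029] Fpush 4.01 Flat 2.2 Fz 0.56 w 0.623
```

View pics/s13.png

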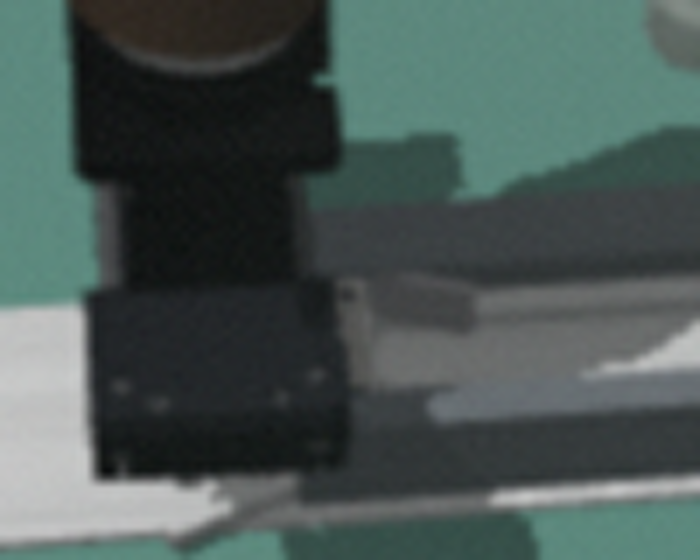

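{"name": "apply_moves", "arguments": {
  "xyz": [
    [0.0005, 0.001, 0.004],
    [0.0005, 0.0006, 0.004],
    [0.0003, 0.0003, 0.001],
    [0.0003, 0.0003, 0.001],
    [0.0003, 0.0003, 0.001],
    [0.0003, 0.0003, 0.001]
  ],
  "twist": [0, 0, 0, 0, 0, 0],
  "claw": [0, 0, 0.63, 0.64, 0.65, 0.66]
}}

```text
time_s: 18.6
tcp_pos: [0.5716, -0.0225, 0.0374]
ee_rot: [[0.099, -0.978, -0.184], [-0.01, -0.186, 0.983], [-0.995, -0.095, -0.029]]
wrist_force: [3.0, -1.2, -0.1]
gripper_width: 0.657
```

Run:
```python
from h import *
st()
c=imaging.capture("scene")
im=c["pixels"][155:235,270:370][:,:,::-1]; cv2.imwrite("pics/s14.png",cv2.resize(im,None,fx=7,fy=7,interpolation=cv2.INTER_CUBIC))
c=imaging.capture("wrist"); save(c,"w14.png")
```

```text
t 18.6 ch [-0.0183 -0.0023] z 0.0374 yaw -169.24 tilt [-0.095 -0.029] Fpush 1.74 Flat 2.72 Fz -0.09 w 0.657
```

View pics/s14.png

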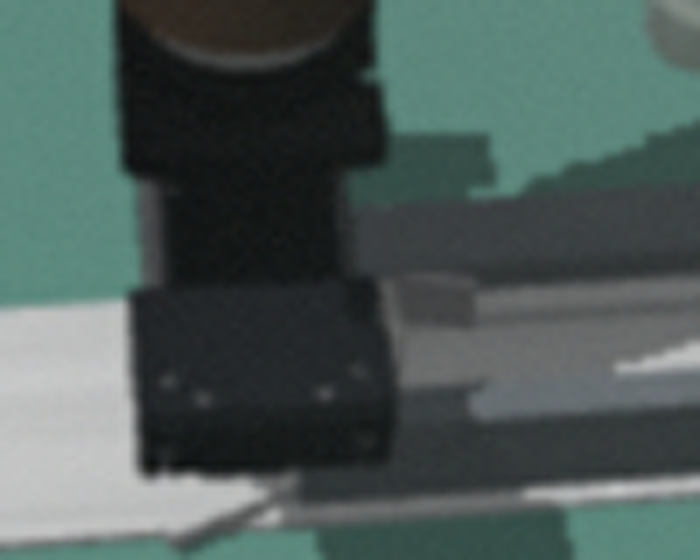

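View pics/w14.png

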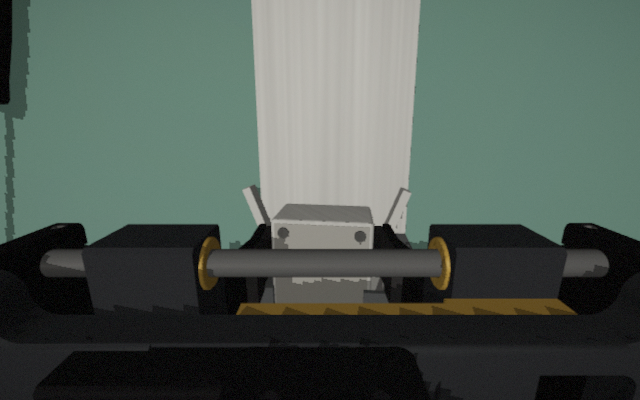

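{"name": "apply_moves", "arguments": {
  "xyz": [
    [0, 0, -0.001],
    [0, 0, -0.001],
    [-0.02, 0, -0.003],
    [-0.035, 0, -0.01],
    [-0.04, 0, -0.03]
  ],
  "twist": [0, 0, 0, 0, 0],
  "claw": [0.75, 0.78, 0.78, 0.78, 0]
}}

```text
time_s: 19.2
tcp_pos: [0.5678, -0.0627, 0.129]
ee_rot: [[0.087, -0.978, -0.189], [-0.009, -0.191, 0.982], [-0.996, -0.084, -0.026]]
wrist_force: [1.0, -0.4, 0.2]
gripper_width: 0.743
```

Run:
```python
from h import *
st()
c=imaging.capture("scene")
im=c["pixels"][155:235,270:370][:,:,::-1]; cv2.imwrite("pics/s15.png",cv2.resize(im,None,fx=7,fy=7,interpolation=cv2.INTER_CUBIC))
c=imaging.capture("wrist"); save(c,"w15.png")
```

```text
t 19.2 ch [-0.0571  0.0088] z 0.129 yaw -168.97 tilt [-0.084 -0.026] Fpush 0.53 Flat 0.93 Fz 0.23 w 0.743
```

View pics/s15.png

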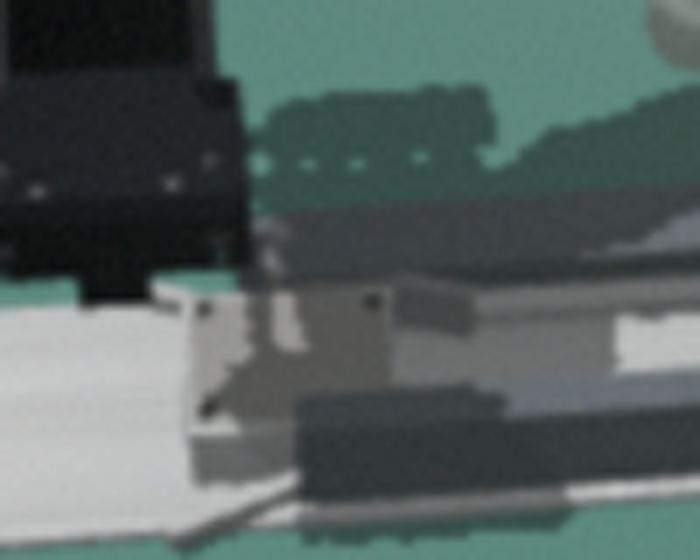

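View pics/w15.png

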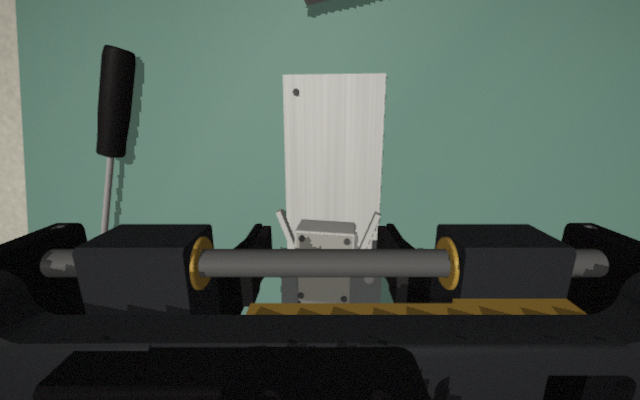

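{"name": "apply_moves", "arguments": {
  "xyz": [
    [-0.05, 0, -0.02],
    [-0.05, 0, -0.02]
  ],
  "twist": [0, 0],
  "claw": [0, 0]
}}

```text
time_s: 19.5
tcp_pos: [0.5631, -0.1004, 0.2207]
ee_rot: [[0.081, -0.979, -0.185], [-0.008, -0.186, 0.983], [-0.997, -0.078, -0.023]]
wrist_force: [1.7, 0.2, 0.3]
gripper_width: 0.497
```

Run:
```python
from h import *
st(); print(r.sense()["joints"])
```

```text
t 19.5 ch [-0.0932  0.0205] z 0.2207 yaw -169.26 tilt [-0.078 -0.023] Fpush 0.08 Flat 1.69 Fz 0.27 w 0.497
[  6.64382995  15.33868572 -12.36738267   1.18341095 -57.73031112
   3.45518974]
```

{"name": "apply_moves", "arguments": {
  "xyz": [
    [0.05, 0, 0],
    [0.05, 0, 0],
    [0.03, 0, 0.01]
  ],
  "twist": [0, 0, 0],
  "claw": [0, 0, 0]
}}

```text
time_s: 19.8
tcp_pos: [0.5795, -0.0945, 0.1025]
ee_rot: [[0.106, -0.978, -0.18], [-0.008, -0.182, 0.983], [-0.994, -0.103, -0.027]]
wrist_force: [0.6, -0.2, -0.3]
gripper_width: 0.228
```

Run:
```python
from h import *
st(); x,y=ch2w(-.06,-.001); plan(x,y,.033,-169.3)
```

```text
t 19.8 ch [-0.0904  0.0032] z 0.1025 yaw -169.44 tilt [-0.103 -0.027] Fpush 0.35 Flat 0.56 Fz -0.33 w 0.228
t 19.8 tcp [ 0.5795 -0.0945  0.1025] yaw_y -169.44 tiltz [-0.9943 -0.1032 -0.0274] F [ 0.62 -0.24 -0.33] w 0.228 j6 2.0
 total tool shift [0.0687 0.003  0.0324] twist -0.14 rows 1.9
```

Run:
```python
from h import *
for i in range(4):
    imaging.capture("top"); st()
```

```text
t 19.85 ch [-0.0884  0.0066] z 0.0971 yaw -169.47 tilt [-0.093 -0.025] Fpush -0.29 Flat -2.05 Fz -3.56 w 0.182
t 19.9 ch [-0.0889  0.0061] z 0.0996 yaw -169.36 tilt [-0.093 -0.026] Fpush 0.07 Flat -0.61 Fz -0.5 w 0.139
t 19.95 ch [-0.0895  0.0038] z 0.1026 yaw -169.27 tilt [-0.099 -0.028] Fpush -0.16 Flat 0.07 Fz 0.31 w 0.09
t 20.0 ch [-0.0899  0.0019] z 0.1049 yaw -169.24 tilt [-0.104 -0.029] Fpush 0.07 Flat 0.3 Fz -0.49 w 0.054
```

Run:
```python
from h import *
for i in range(8):
    imaging.capture("top"); 
    if i%2: st()
```

```text
t 20.1 ch [-0.0902  0.0004] z 0.1069 yaw -169.25 tilt [-0.109 -0.029] Fpush 0.28 Flat -0.25 Fz 0.64 w 0.023
t 20.2 ch [-0.0902  0.0004] z 0.1072 yaw -169.28 tilt [-0.11  -0.029] Fpush 0.36 Flat 0.76 Fz 0.65 w 0.007
t 20.3 ch [-0.0901  0.0008] z 0.1068 yaw -169.29 tilt [-0.109 -0.029] Fpush 0.43 Flat -0.68 Fz 0.07 w 0.009
t 20.4 ch [-0.0901  0.0011] z 0.1062 yaw -169.29 tilt [-0.108 -0.028] Fpush 0.08 Flat -0.09 Fz -0.3 w 0.008
```

{"name": "apply_moves", "arguments": {
  "xyz": [
    [-0.05, 0, 0]
  ],
  "twist": [0],
  "claw": [0]
}}

```text
time_s: 20.5
tcp_pos: [0.5718, -0.0934, 0.1489]
ee_rot: [[0.096, -0.979, -0.182], [-0.008, -0.183, 0.983], [-0.995, -0.093, -0.026]]
wrist_force: [-0.2, 0.9, -1.0]
gripper_width: 0.002
```

Run:
```python
from h import *
st()
for i in range(6):
    imaging.capture("top"); st()
```

```text
t 20.5 ch [-0.0879  0.0106] z 0.1489 yaw -169.4 tilt [-0.093 -0.026] Fpush -0.95 Flat -0.05 Fz -0.96 w 0.002
t 20.55 ch [-0.0895  0.0042] z 0.1623 yaw -169.16 tilt [-0.116 -0.032] Fpush -0.18 Flat 1.02 Fz 7.32 w 0.007
t 20.6 ch [-0.0895  0.0027] z 0.1615 yaw -169.17 tilt [-0.12  -0.031] Fpush 0.18 Flat 0.79 Fz 0.78 w 0.004
t 20.65 ch [-0.089   0.0042] z 0.159 yaw -169.25 tilt [-0.116 -0.03 ] Fpush -0.17 Flat 0.41 Fz -0.05 w 0.003
t 20.7 ch [-0.0887  0.0056] z 0.157 yaw -169.29 tilt [-0.112 -0.029] Fpush 0.42 Flat -0.44 Fz -1.0 w 0.004
t 20.75 ch [-0.0886  0.0065] z 0.1555 yaw -169.31 tilt [-0.109 -0.028] Fpush 0.2 Flat 0.1 Fz -0.59 w 0.003
t 20.8 ch [-0.0885  0.0069] z 0.1547 yaw -169.31 tilt [-0.108 -0.028] Fpush -1.06 Flat 0.09 Fz -0.48 w 0.007
```

{"name": "apply_moves", "arguments": {
  "xyz": [
    [-0.05, 0, 0],
    [-0.05, 0, 0],
    [-0.05, 0, 0],
    [0, 0, 0]
  ],
  "twist": [0, 0, 0, 0],
  "claw": [0, 0, 0, 0]
}}

```text
time_s: 21.2
tcp_pos: [0.5567, -0.0927, 0.3022]
ee_rot: [[0.096, -0.979, -0.182], [-0.01, -0.184, 0.983], [-0.995, -0.093, -0.027]]
wrist_force: [-0.4, 0.8, -0.6]
gripper_width: 0.008
```

Run:
```python
from h import *
st()
for i in range(6):
    imaging.capture("top"); st()
```

```text
t 21.2 ch [-0.0844  0.0253] z 0.3022 yaw -169.36 tilt [-0.093 -0.027] Fpush -0.83 Flat -0.22 Fz -0.57 w 0.008
t 21.25 ch [-0.0837  0.027 ] z 0.298 yaw -169.43 tilt [-0.086 -0.024] Fpush -0.41 Flat -0.03 Fz -2.19 w 0.003
t 21.3 ch [-0.0833  0.0282] z 0.2951 yaw -169.46 tilt [-0.08  -0.023] Fpush 0.6 Flat -1.05 Fz -1.07 w 0.003
t 21.35 ch [-0.0832  0.0287] z 0.2935 yaw -169.46 tilt [-0.077 -0.023] Fpush -0.61 Flat -0.59 Fz -1.4 w 0.006
t 21.4 ch [-0.0832  0.029 ] z 0.2927 yaw -169.46 tilt [-0.076 -0.023] Fpush -0.47 Flat -0.21 Fz -1.51 w 0.005
t 21.45 ch [-0.0833  0.0289] z 0.2925 yaw -169.45 tilt [-0.075 -0.023] Fpush -0.25 Flat 0.44 Fz -0.22 w 0.008
t 21.5 ch [-0.0834  0.0288] z 0.2926 yaw -169.45 tilt [-0.075 -0.023] Fpush 0.06 Flat -0.93 Fz -0.57 w 0.007
```

{"name": "apply_moves", "arguments": {
  "xyz": [
    [0.05, 0, 0]
  ],
  "twist": [0],
  "claw": [0]
}}

```text
time_s: 21.6
tcp_pos: [0.5609, -0.093, 0.2501]
ee_rot: [[0.092, -0.979, -0.183], [-0.01, -0.184, 0.983], [-0.996, -0.088, -0.027]]
wrist_force: [1.0, 0.5, 0.1]
gripper_width: 0.005
```

Run:
```python
from h import *
st()
for i in range(6):
    imaging.capture("top"); st()
```

```text
t 21.6 ch [-0.0855  0.0212] z 0.2501 yaw -169.34 tilt [-0.088 -0.027] Fpush -0.32 Flat 1.11 Fz 0.13 w 0.005
t 21.65 ch [-0.0833  0.0285] z 0.2359 yaw -169.57 tilt [-0.064 -0.019] Fpush -1.09 Flat -2.45 Fz -8.96 w 0.008
t 21.7 ch [-0.0835  0.0295] z 0.2373 yaw -169.55 tilt [-0.059 -0.019] Fpush -0.77 Flat -0.37 Fz -0.98 w 0.005
t 21.75 ch [-0.0843  0.0274] z 0.241 yaw -169.47 tilt [-0.065 -0.022] Fpush 0.47 Flat -0.16 Fz 0.74 w 0.01
t 21.8 ch [-0.0848  0.0256] z 0.2439 yaw -169.43 tilt [-0.071 -0.024] Fpush -0.21 Flat 0.42 Fz 0.72 w 0.009
t 21.85 ch [-0.0849  0.0245] z 0.2456 yaw -169.41 tilt [-0.075 -0.024] Fpush 0.38 Flat -0.18 Fz 1.24 w 0.008
t 21.9 ch [-0.0849  0.0241] z 0.2466 yaw -169.42 tilt [-0.077 -0.024] Fpush -0.08 Flat 0.49 Fz 1.01 w 0.004
```

{"name": "apply_moves", "arguments": {
  "xyz": [
    [0.05, 0, 0]
  ],
  "twist": [0],
  "claw": [0]
}}

```text
time_s: 22.0
tcp_pos: [0.5683, -0.0934, 0.2055]
ee_rot: [[0.101, -0.978, -0.183], [-0.01, -0.185, 0.983], [-0.995, -0.097, -0.029]]
wrist_force: [2.3, 0.1, -0.5]
gripper_width: 0.004
```

Run:
```python
from h import *
for i in range(5): imaging.capture("top")
st()
```

```text
t 22.25 ch [-0.0865  0.0189] z 0.1992 yaw -169.36 tilt [-0.081 -0.026] Fpush -0.44 Flat 0.33 Fz 0.62 w 0.004
```

{"name": "apply_moves", "arguments": {
  "xyz": [
    [0.05, 0, 0]
  ],
  "twist": [0],
  "claw": [0]
}}

```text
time_s: 22.35
tcp_pos: [0.5746, -0.0939, 0.1588]
ee_rot: [[0.106, -0.977, -0.184], [-0.011, -0.187, 0.982], [-0.994, -0.102, -0.03]]
wrist_force: [1.7, 0.7, -0.4]
gripper_width: 0.005
```

Run:
```python
from h import *
for i in range(5): imaging.capture("top")
st()
```

```text
t 22.6 ch [-0.0882  0.0133] z 0.1522 yaw -169.3 tilt [-0.085 -0.027] Fpush 0.2 Flat 0.35 Fz 0.21 w 0.003
```

{"name": "apply_moves", "arguments": {
  "xyz": [
    [-0.05, 0, 0],
    [-0.05, 0, 0],
    [-0.04, 0, 0],
    [0, 0, 0]
  ],
  "twist": [0, 0, 0, 0],
  "claw": [0, 0, 0, 0]
}}

```text
time_s: 23.0
tcp_pos: [0.5592, -0.0935, 0.3058]
ee_rot: [[0.104, -0.977, -0.184], [-0.014, -0.187, 0.982], [-0.994, -0.1, -0.033]]
wrist_force: [0.9, 0.2, 0.4]
gripper_width: 0.007
```

Run:
```python
from h import *
for i in range(5): imaging.capture("top")
st()
```

```text
t 23.25 ch [-0.0845  0.0267] z 0.2946 yaw -169.29 tilt [-0.081 -0.028] Fpush 0.17 Flat -0.29 Fz -0.05 w 0.008
```

{"name": "apply_moves", "arguments": {
  "xyz": [
    [0.05, 0, 0]
  ],
  "twist": [0],
  "claw": [0]
}}

```text
time_s: 23.35
tcp_pos: [0.5635, -0.0939, 0.2509]
ee_rot: [[0.099, -0.978, -0.185], [-0.014, -0.187, 0.982], [-0.995, -0.095, -0.032]]
wrist_force: [1.2, 0.8, 1.1]
gripper_width: 0.002
```

Run:
```python
from h import *
for i in range(2): imaging.capture("top")
st()
```

```text
t 23.45 ch [-0.0849  0.0271] z 0.2376 yaw -169.4 tilt [-0.065 -0.024] Fpush 0.3 Flat -1.21 Fz -1.02 w 0.005
```

{"name": "apply_moves", "arguments": {
  "xyz": [
    [0.05, 0, 0]
  ],
  "twist": [0],
  "claw": [0]
}}

```text
time_s: 23.55
tcp_pos: [0.5626, -0.0944, 0.2002]
ee_rot: [[0.08, -0.98, -0.184], [-0.014, -0.186, 0.982], [-0.997, -0.076, -0.028]]
wrist_force: [1.9, -0.2, 0.4]
gripper_width: 0.006
```

Run:
```python
from h import *
for i in range(2): imaging.capture("top")
st()
```

```text
t 23.65 ch [-0.0854  0.0276] z 0.1896 yaw -169.48 tilt [-0.051 -0.022] Fpush -0.2 Flat -1.16 Fz -0.78 w 0.006
```

{"name": "apply_moves", "arguments": {
  "xyz": [
    [0.048, -0.01, 0.0]
  ],
  "twist": [0],
  "claw": [0]
}}

```text
time_s: 23.75
tcp_pos: [0.5712, -0.0933, 0.1525]
ee_rot: [[0.067, -0.981, -0.184], [-0.014, -0.185, 0.983], [-0.998, -0.064, -0.026]]
wrist_force: [3.3, 1.4, 1.6]
gripper_width: 0.004
```

Run:
```python
from h import *
for i in range(2): imaging.capture("top")
st()
```

```text
t 23.85 ch [-0.0861  0.018 ] z 0.1416 yaw -169.53 tilt [-0.04 -0.02] Fpush -0.63 Flat -0.86 Fz -0.24 w 0.005
```

{"name": "apply_moves", "arguments": {
  "xyz": [
    [0.045, -0.01, 0.0]
  ],
  "twist": [0],
  "claw": [0]
}}

```text
time_s: 23.95
tcp_pos: [0.5813, -0.0919, 0.1043]
ee_rot: [[0.057, -0.981, -0.183], [-0.014, -0.184, 0.983], [-0.998, -0.054, -0.024]]
wrist_force: [1.8, 0.3, 0.3]
gripper_width: 0.006
```

Run:
```python
from h import *
for i in range(2): imaging.capture("top")
st()
```

```text
t 24.05 ch [-0.0867  0.0082] z 0.0932 yaw -169.57 tilt [-0.03  -0.019] Fpush -0.21 Flat -2.24 Fz -1.04 w 0.006
```

{"name": "apply_moves", "arguments": {
  "xyz": [
    [0.035, -0.008, 0.005]
  ],
  "twist": [-0.3],
  "claw": [0]
}}

```text
time_s: 24.15
tcp_pos: [0.5865, -0.0862, 0.0646]
ee_rot: [[0.044, -0.981, -0.187], [-0.014, -0.188, 0.982], [-0.999, -0.04, -0.022]]
wrist_force: [1.4, -0.5, 1.5]
gripper_width: 0.007
```

Run:
```python
from h import *
for i in range(2): imaging.capture("top")
st()
```

```text
t 24.25 ch [-0.0821  0.    ] z 0.0575 yaw -169.25 tilt [-0.025 -0.019] Fpush -0.43 Flat -1.86 Fz -0.07 w 0.004
```

{"name": "apply_moves", "arguments": {
  "xyz": [
    [0.022, 0, 0.005]
  ],
  "twist": [0],
  "claw": [0]
}}

```text
time_s: 24.35
tcp_pos: [0.5844, -0.0812, 0.0408]
ee_rot: [[0.037, -0.982, -0.187], [-0.014, -0.188, 0.982], [-0.999, -0.033, -0.021]]
wrist_force: [1.1, 0.3, -0.3]
gripper_width: 0.007
```

Run:
```python
from h import *
for i in range(2): imaging.capture("top")
st()
```

```text
t 24.45 ch [-0.0773  0.    ] z 0.0368 yaw -169.23 tilt [-0.023 -0.019] Fpush 0.43 Flat -0.28 Fz 0.46 w 0.009
```

{"name": "apply_moves", "arguments": {
  "xyz": [
    [0.004, 0, 0.005],
    [0.002, 0.0003, 0.006],
    [0.0005, 0.0003, 0.006],
    [0.0005, 0.0003, 0.006],
    [0.0005, 0.0003, 0.005]
  ],
  "twist": [0, 0, 0, 0, 0],
  "claw": [0, 0, 0, 0, 0]
}}

```text
time_s: 24.95
tcp_pos: [0.5778, -0.0523, 0.038]
ee_rot: [[0.04, -0.982, -0.187], [-0.014, -0.188, 0.982], [-0.999, -0.037, -0.021]]
wrist_force: [1.3, -3.7, -0.5]
gripper_width: 0.006
```

Run:
```python
from h import *
st()
c=imaging.capture("wrist"); save(c,"w16.png")
```

```text
t 24.95 ch [-0.0487 -0.003 ] z 0.038 yaw -169.17 tilt [-0.037 -0.021] Fpush 3.92 Flat 0.55 Fz -0.55 w 0.006
```

View pics/w16.png

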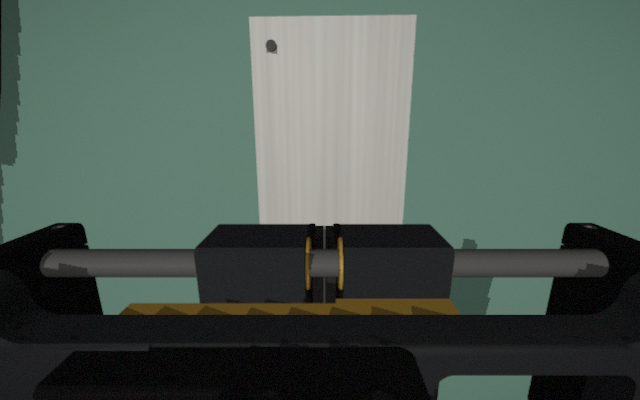

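{"name": "apply_moves", "arguments": {
  "xyz": [
    [0.002, 0.0015, 0.004],
    [0.002, 0.001, 0.004],
    [0.002, 0.0005, 0.004],
    [0.0015, 0.0005, 0.004]
  ],
  "twist": [0.1, 0, 0, 0],
  "claw": [0, 0, 0, 0]
}}

```text
time_s: 25.4
tcp_pos: [0.5771, -0.0399, 0.0352]
ee_rot: [[0.052, -0.981, -0.189], [-0.019, -0.19, 0.982], [-0.998, -0.047, -0.028]]
wrist_force: [-0.1, -7.5, 5.2]
gripper_width: 0.004
```

Run:
```python
from h import *
st()
```

```text
t 25.4 ch [-0.0364 -0.0046] z 0.0352 yaw -169.04 tilt [-0.047 -0.028] Fpush 7.36 Flat -1.51 Fz 5.23 w 0.004
```

{"name": "apply_moves", "arguments": {
  "xyz": [
    [0, 0.002, 0.004],
    [0, 0.0015, 0.004],
    [0, 0.001, 0.004],
    [0, 0.001, 0.004]
  ],
  "twist": [0.2, 0, 0, 0],
  "claw": [0, 0, 0, 0]
}}

```text
time_s: 25.8
tcp_pos: [0.57, -0.0261, 0.0353]
ee_rot: [[0.055, -0.981, -0.184], [-0.02, -0.186, 0.982], [-0.998, -0.051, -0.03]]
wrist_force: [3.7, -2.5, -0.1]
gripper_width: 0.004
```

Run:
```python
from h import *
st()
c=imaging.capture("scene")
im=c["pixels"][145:245,270:410][:,:,::-1]; cv2.imwrite("pics/s17.png",cv2.resize(im,None,fx=5.6,fy=5.6,interpolation=cv2.INTER_CUBIC))
```

```text
t 25.8 ch [-0.0214 -0.0001] z 0.0353 yaw -169.29 tilt [-0.051 -0.03 ] Fpush 3.11 Flat 3.19 Fz -0.15 w 0.004
```

View pics/s17.png

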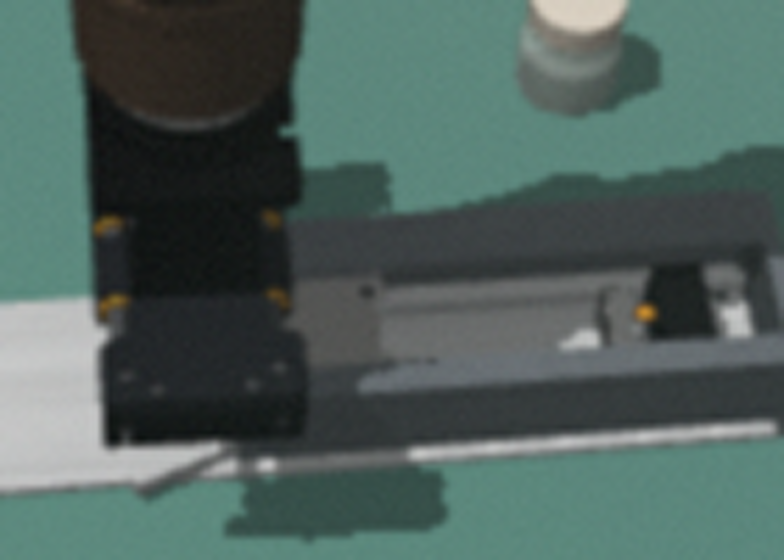

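{"name": "apply_moves", "arguments": {
  "xyz": [
    [0.0005, 0.0003, 0.004],
    [0.0005, 0.0005, 0.004],
    [0.0005, 0.0005, 0.004],
    [0.0005, 0.0005, 0.004],
    [0.0005, 0.0005, 0.004]
  ],
  "twist": [0, 0, 0, 0, 0],
  "claw": [0, 0, 0, 0, 0]
}}

```text
time_s: 26.35
tcp_pos: [0.5668, -0.0058, 0.0352]
ee_rot: [[0.061, -0.98, -0.187], [-0.021, -0.188, 0.982], [-0.998, -0.056, -0.032]]
wrist_force: [1.9, -4.9, 4.0]
gripper_width: 0.004
```

Run:
```python
from h import *
st()
```

```text
t 26.35 ch [-0.0009 -0.0007] z 0.0352 yaw -169.12 tilt [-0.056 -0.032] Fpush 5.17 Flat 0.94 Fz 4.02 w 0.004
```

{"name": "apply_moves", "arguments": {
  "xyz": [
    [0, 0.0005, 0.005],
    [0, 0.0006, 0.005],
    [0, 0.0006, 0.005],
    [0, 0.0006, 0.005],
    [0, 0.0006, 0.005]
  ],
  "twist": [0.1, 0, 0, 0, 0],
  "claw": [0, 0, 0, 0, 0]
}}

```text
time_s: 26.85
tcp_pos: [0.5608, 0.0209, 0.0351]
ee_rot: [[0.065, -0.98, -0.186], [-0.02, -0.187, 0.982], [-0.998, -0.061, -0.032]]
wrist_force: [3.8, -3.2, 0.6]
gripper_width: 0.006
```

Run:
```python
from h import *
st()
c=imaging.capture("scene")
im=c["pixels"][145:245,270:410][:,:,::-1]; cv2.imwrite("pics/s18.png",cv2.resize(im,None,fx=5.6,fy=5.6,interpolation=cv2.INTER_CUBIC))
```

```text
t 26.85 ch [0.0264 0.0002] z 0.0351 yaw -169.17 tilt [-0.061 -0.032] Fpush 3.86 Flat 3.16 Fz 0.58 w 0.006
```

View pics/s18.png

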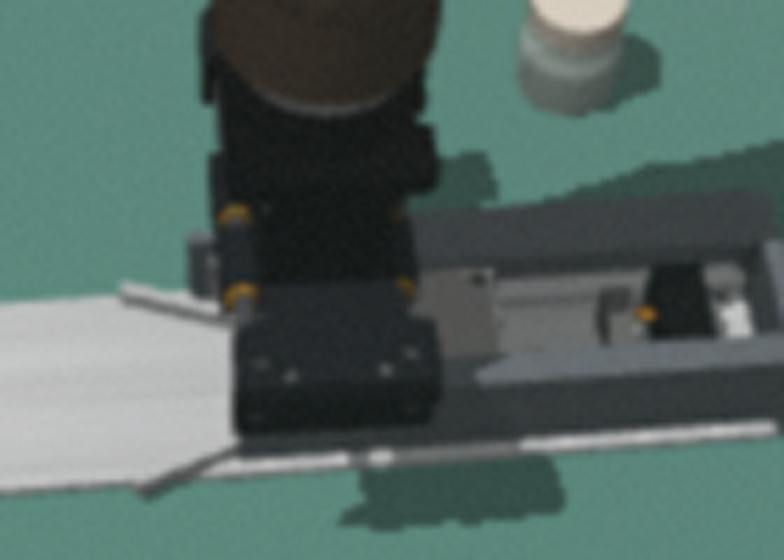

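{"name": "apply_moves", "arguments": {
  "xyz": [
    [0, 0.0005, 0.005],
    [0, 0.0005, 0.005],
    [0, 0.0005, 0.005],
    [0, 0.0005, 0.005],
    [0, 0.0005, 0.004]
  ],
  "twist": [0.1, 0, 0, 0, 0],
  "claw": [0, 0, 0, 0, 0]
}}

```text
time_s: 27.4
tcp_pos: [0.5524, 0.0464, 0.0336]
ee_rot: [[0.064, -0.981, -0.185], [-0.02, -0.186, 0.982], [-0.998, -0.059, -0.032]]
wrist_force: [3.2, -2.8, 0.7]
gripper_width: 0.012
```

Run:
```python
from h import *
st()
```

```text
t 27.4 ch [0.053  0.0037] z 0.0336 yaw -169.25 tilt [-0.059 -0.032] Fpush 3.4 Flat 2.65 Fz 0.74 w 0.012
```

{"name": "apply_moves", "arguments": {
  "xyz": [
    [0, -0.002, 0.003],
    [0, -0.001, 0.003],
    [0, 0, 0.003]
  ],
  "twist": [0, 0, 0],
  "claw": [0, 0, 0]
}}

```text
time_s: 27.7
tcp_pos: [0.5523, 0.0559, 0.0333]
ee_rot: [[0.06, -0.981, -0.185], [-0.022, -0.186, 0.982], [-0.998, -0.055, -0.033]]
wrist_force: [2.1, -4.2, 2.8]
gripper_width: 0.004
```

Run:
```python
from h import *
st()
c=imaging.capture("scene")
im=c["pixels"][145:245,300:420][:,:,::-1]; cv2.imwrite("pics/s19.png",cv2.resize(im,None,fx=6,fy=6,interpolation=cv2.INTER_CUBIC))
```

```text
t 27.7 ch [0.0624 0.0021] z 0.0333 yaw -169.24 tilt [-0.055 -0.033] Fpush 4.48 Flat 1.32 Fz 2.83 w 0.004
```

View pics/s19.png

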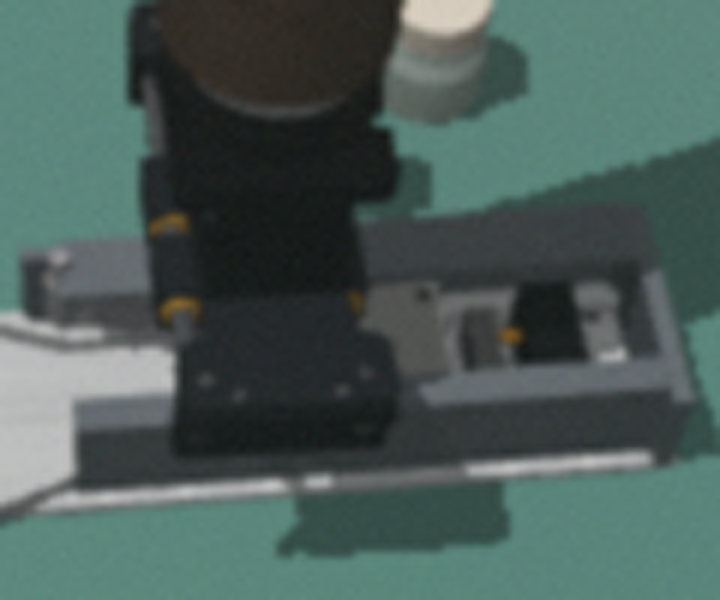

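{"name": "apply_moves", "arguments": {
  "xyz": [
    [0, 0, 0.003],
    [0, 0, 0.003]
  ],
  "twist": [0, 0],
  "claw": [0, 0]
}}

```text
time_s: 27.95
tcp_pos: [0.5512, 0.0624, 0.0332]
ee_rot: [[0.061, -0.981, -0.185], [-0.022, -0.186, 0.982], [-0.998, -0.056, -0.032]]
wrist_force: [1.5, -3.0, 2.7]
gripper_width: 0.005
```

Run:
```python
from h import *
st()
```

```text
t 27.95 ch [0.0689 0.0019] z 0.0332 yaw -169.25 tilt [-0.056 -0.032] Fpush 3.18 Flat 0.93 Fz 2.74 w 0.005
```

{"name": "apply_moves", "arguments": {
  "xyz": [
    [0, 0, 0.002],
    [0, 0, 0.002]
  ],
  "twist": [0, 0],
  "claw": [0, 0]
}}

```text
time_s: 28.15
tcp_pos: [0.5499, 0.0664, 0.033]
ee_rot: [[0.06, -0.981, -0.184], [-0.022, -0.186, 0.982], [-0.998, -0.055, -0.033]]
wrist_force: [3.4, -6.2, 3.5]
gripper_width: 0.002
```

Run:
```python
from h import *
st()
```

```text
t 28.15 ch [0.0731 0.0025] z 0.033 yaw -169.27 tilt [-0.055 -0.033] Fpush 6.7 Flat 2.19 Fz 3.54 w 0.002
```

{"name": "apply_moves", "arguments": {
  "xyz": [
    [0, 0, 0.002],
    [0, 0, 0.002]
  ],
  "twist": [0, 0],
  "claw": [0, 0]
}}

```text
time_s: 28.35
tcp_pos: [0.5488, 0.0687, 0.0331]
ee_rot: [[0.058, -0.981, -0.184], [-0.025, -0.185, 0.982], [-0.998, -0.052, -0.035]]
wrist_force: [3.6, -10.3, 2.4]
gripper_width: 0.008
```

Run:
```python
from h import *
st()
```

```text
t 28.35 ch [0.0755 0.0031] z 0.0331 yaw -169.31 tilt [-0.052 -0.035] Fpush 10.75 Flat 1.65 Fz 2.38 w 0.008
```

Run:
```python
from h import *
for i in range(3): imaging.capture("wrist"); st()
```

```text
t 28.4 ch [0.0756 0.0031] z 0.0331 yaw -169.3 tilt [-0.052 -0.035] Fpush 8.14 Flat 1.44 Fz 3.51 w 0.002
t 28.45 ch [0.0756 0.0031] z 0.0331 yaw -169.3 tilt [-0.053 -0.035] Fpush 8.79 Flat 1.09 Fz 3.37 w 0.005
t 28.5 ch [0.0756 0.0031] z 0.0331 yaw -169.31 tilt [-0.053 -0.035] Fpush 8.64 Flat 1.5 Fz 2.91 w 0.004
```

{"name": "apply_moves", "arguments": {
  "xyz": [
    [0, -0.0005, 0.002]
  ],
  "twist": [0],
  "claw": [0]
}}

```text
time_s: 28.6
tcp_pos: [0.5487, 0.0691, 0.0331]
ee_rot: [[0.057, -0.982, -0.183], [-0.027, -0.184, 0.983], [-0.998, -0.051, -0.037]]
wrist_force: [3.4, -12.0, 3.2]
gripper_width: 0.007
```

Run:
```python
from h import *
st()
for i in range(3): imaging.capture("wrist"); st()
```

```text
t 28.6 ch [0.0761 0.0032] z 0.0331 yaw -169.36 tilt [-0.051 -0.037] Fpush 12.4 Flat 1.13 Fz 3.17 w 0.007
t 28.65 ch [0.0761 0.0032] z 0.0331 yaw -169.36 tilt [-0.051 -0.037] Fpush 11.55 Flat -0.1 Fz 3.77 w 0.01
t 28.7 ch [0.0761 0.0032] z 0.0331 yaw -169.36 tilt [-0.051 -0.037] Fpush 10.9 Flat 1.81 Fz 2.97 w 0.004
t 28.75 ch [0.0761 0.0032] z 0.0331 yaw -169.36 tilt [-0.051 -0.037] Fpush 10.41 Flat 1.24 Fz 4.19 w 0.005
```

Run:
```python
from h import *
for i in range(7): c=imaging.capture("scene")
st()
im=c["pixels"][145:245,300:420][:,:,::-1]; cv2.imwrite("pics/s20.png",cv2.resize(im,None,fx=6,fy=6,interpolation=cv2.INTER_CUBIC))
```

```text
t 29.1 ch [0.0761 0.0031] z 0.0331 yaw -169.37 tilt [-0.051 -0.036] Fpush 10.67 Flat 1.8 Fz 3.2 w 0.006
```

View pics/s20.png

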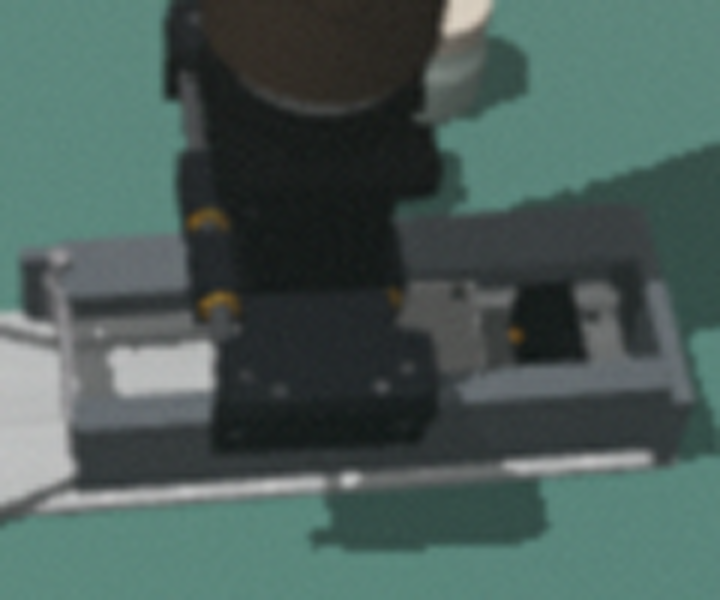

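Block is pressed in: module front at col 478, block 482–510, black stop behind it. Held for over 0.5 s at about 10–11 N. Now backing off and lifting out.

{"name": "apply_moves", "arguments": {
  "xyz": [
    [0, -0.001, -0.004],
    [0, -0.001, -0.006],
    [-0.01, -0.001, -0.001],
    [-0.02, -0.001, -0.001],
    [-0.03, -0.001, 0],
    [-0.04, 0, 0],
    [-0.04, 0, 0]
  ],
  "twist": [0, 0, 0, 0, 0, 0, 0],
  "claw": [0, 0, 0, 0, 0, 0, 0]
}}

```text
time_s: 29.8
tcp_pos: [0.5422, 0.0616, 0.1713]
ee_rot: [[0.037, -0.983, -0.181], [-0.03, -0.182, 0.983], [-0.999, -0.031, -0.036]]
wrist_force: [1.4, -0.1, 0.1]
gripper_width: 0.008
```

Run:
```python
from h import *
st()
c=imaging.capture("scene")
im=c["pixels"][145:245,300:420][:,:,::-1]; cv2.imwrite("pics/s21.png",cv2.resize(im,None,fx=6,fy=6,interpolation=cv2.INTER_CUBIC))
c=imaging.capture("wrist"); save(c,"w21.png")
```

```text
t 29.8 ch [0.0699 0.0109] z 0.1713 yaw -169.49 tilt [-0.031 -0.036] Fpush 0.33 Flat 1.4 Fz 0.06 w 0.008
```

View pics/s21.png

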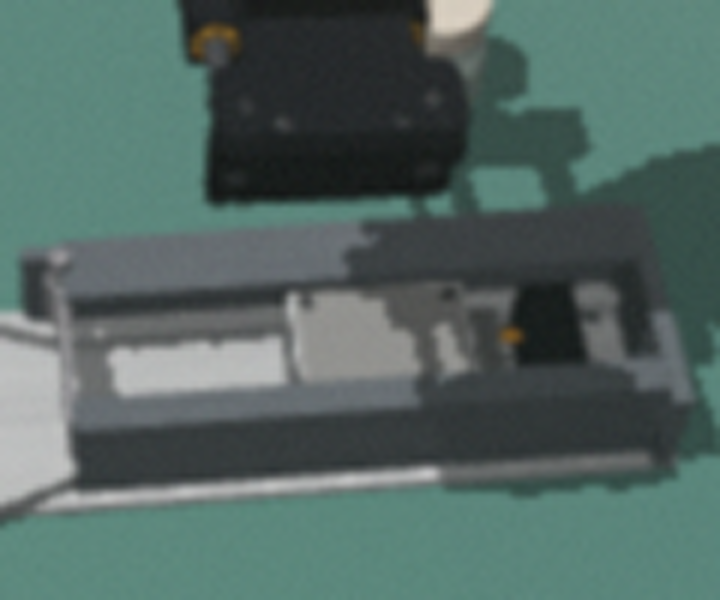

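View pics/w21.png

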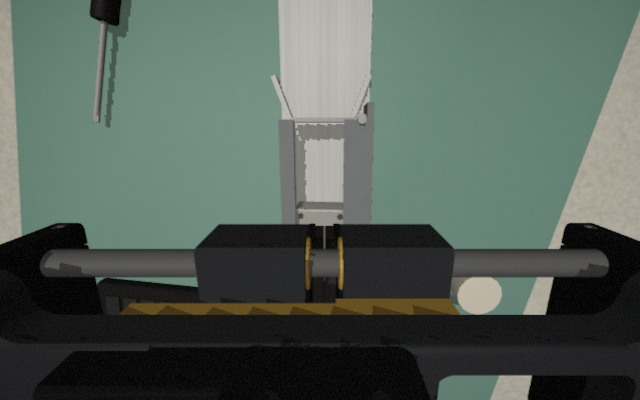

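Run:
```python
from h import *
c=imaging.capture("scene"); q=imaging.regions_of("module_center",c)
print([(o["p"],o["centre"]) for o in q[:2]], w2ch(atz(c,q[0]["centre"],.042)) if q else 0)
overlay(c,"ov22.png",.115,0,0,300,420,145,245,6)
# pixel-based: rear top edge, front top edge at 6x crop coords
for u,v in ((292,340),(465,325)): print(np.round(w2ch(atz(c,(300+u/6-.5,145+v/6-.5),.042)),4))
for u,v in ((68,345),): print("gate",np.round(w2ch(atz(c,(300+u/6-.5,145+v/6-.5),.044)),4))
for n,p0 in (("jar",(.388,.131)),("screwdriver",0),("flatbox_center",0)):
    o=imaging.regions_of(n,c); print(n,o and (o[0]["p"],o[0]["centre"]))
```

```text
[(0.59, [363.6, 198.3])] [0.12012382 0.00210026]
[ 0.0834 -0.0028]
[ 0.151  -0.0016]
gate [-0.0028  0.0009]
jar (0.44, [376.6, 146.7])
screwdriver (0.96, [255.2, 298.6])
flatbox_center (0.82, [195.4, 215.5])
```

View pics/ov22.png

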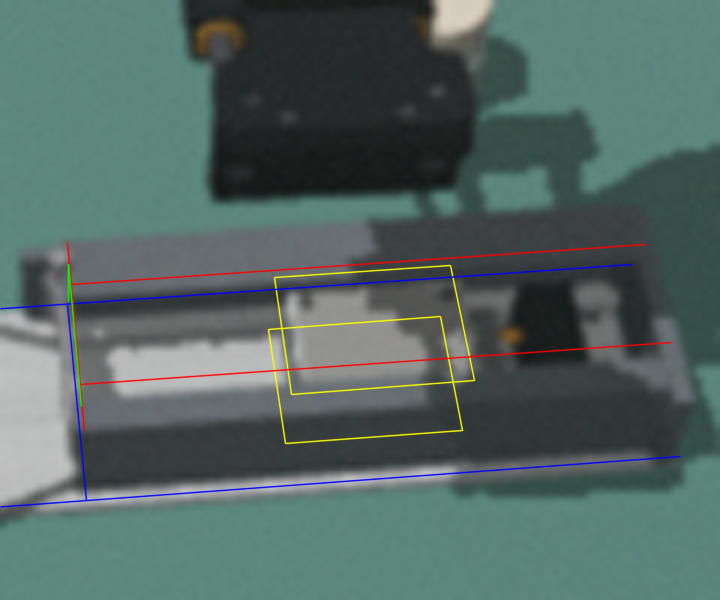

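Run:
```python
from h import *
for i in range(4): imaging.capture("top")
s=r.sense(); print(np.round(s["joint_velocities"],2), np.round(s["wrist_force"],2))
print(job.finish_job())
```

```text
[-0.1  -0.15  0.27  0.1  -0.14  0.04] [-0.38 -0.85  0.17]
the job is handed in; nothing more can be done
None
```

I loaded the module through the gate, pressed the contact block and held it, then took the hand out and handed the job in at about 30 s. No verdict came back, so this rests on my own checks.

**What I did**
- **Jam and re-grip:** The first push from behind jammed at the gate. The finger crept sideways and turned the module about 5°. I re-gripped it near its rear, fed it straight into the gateway until the gate stood open, released it, and pushed it on from behind with shut fingers.
- **Press:** I held it against the block for over half a second, ending at about 10–11 N.

**What the last checks showed**
- **Module:** It lies flat in the channel with its centre about 117–120 mm past the gateway and within about 3 mm of the middle line. These positions are from the camera, which is good to a few mm.
- **Gate:** It looks shut in both the scene and wrist views.
- **Robot:** The hand was clear and still, with wrist force under 1 N.

**What is less certain**
- **Press depth:** I did not measure it directly. I judged it at about 4 mm from the rise in force and from the module springing back in the picture.
- **Forces:** The highest forward push I read was 12.5 N at the wrist, during the re-gripped feed through the gate. I never saw a reading near 20 N, but only sampled between moves.
- **Other objects:** The last detections of the screwdriver and flat box sit 3 to 5 pixels (roughly 7–10 mm) from the first ones. The jar moved by more (about 8 pixels, roughly 15 mm), but the gripper was partly hiding it. I don't believe the hand touched any of them, so I put this down to detection error and did not check further.

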